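Put up a stripped pocket watch: case parts, dial and movement each to its place

ROBOT

A 7-joint arm with a two-finger parallel gripper is mounted at the origin on the work surface. World frame = base frame: x ahead of the robot, y to its left, z up, the work surface at z = 0. Lengths are in m, angles in degrees, forces in N, time in s.
With the tool pointing down it reaches from about 0.425 to 0.875 m from the base axis. Payload 4.7 kg.
Tool frame: the origin (TCP) lies on the centre line of the jaws, within the pads' length; the fingertips stand ahead of it and the grasp point (between the pads) lies 2 mm behind it (env.tip_reach is the x of the fingertips in the tool frame, in m); x points along the fingers, z is the direction in which the jaws open and shut, and the axes are right-handed (so a half turn about x gives the same grasp; the last joint's range is limited). The gripper opens to 87 mm and grips with 3 to 60 N. Pads are 19 mm wide; open, the fingers measure 117 mm over their backs; the gripper's body (75 mm by 190 mm) begins 51 mm behind the grasp point.
Start: joints at [71.74, 18.392, -4.016, 83.108, 1.295, 78.541, -3.26], TCP at [0.212, -0.614, 0.24] pointing down, gripper open.
Joint ranges: [-163.93, 163.93], [-17.29, 119.83], [-79.2, 71.16], [3.27, 140.29], [-89.18, 269.18], [5.43, 117.66], [-154.24, 154.24]. Speed limits (degrees/s): [147.25, 147.25, 180, 180, 180, 180, 180].

INTERFACE

Orientations are given as [roll, pitch, yaw] about the fixed x, y, z axes, in that order (R = Rz(yaw) Ry(pitch) Rx(roll)).
In Python, from cell import telemetry, optics, env, models gives the robot as it stands.
- The arm moves only by the shell command python3 -m pendant 'ROWS' [FORCE]. ROWS is JSON, a list of rows, each a list of 3 entries, a list of its own where there are three numbers: the finger opening in mm, from 0 to 87, then the shift along the tool's x, y, z in mm, then the turn, a rotation vector about the tool's x, y, z in rad. A call has 1 to 10 rows; each row is the pose to reach, as a shift and turn from the pose commanded when the call began, along the tool's axes at that moment; what a row does not reach only later rows make up. A row lasts 1/12 s, in which the tool goes at most 41.7 mm and 7.16 degrees, less where a joint would pass 70% of its speed; a pose out of reach is approached as far as the arm can. A call with a gripper value outside its range is refused whole. The fingers move at their own pace and stop on an object; FORCE is the grip in N (left out, the last holds). Time passes only in rows, so rows that repeat a pose let the fingers close. It gives the time, the measured TCP pose, the force and the opening at its end, in the units of the state.
- telemetry.get_obs(): the state, without advancing time (a new reading comes with each control period).
- optics.read_camera(name): name is "scene" or "top" or "wrist"; returns a dict with "image" (400x640x3 uint8, blue, green, red), "range_z" (400x640 float32, m along the optical axis (not along the pixel's ray), 0 where there is no reading), "fx", "fy", "cx", "cy" (pixels), "cam_to_world" (4x4, takes a point from camera to world coordinates). Camera axes: x right, y up, looking along -z (the intrinsics and any distortion apply to the point x, -y, -z); pixel columns grow to the right and rows downward; lengths in m; the calibration is good to about 2 mm. A picture is of the moment at which its call begins.
- env.sign_off(): hands the job in, once; it reports no verdict.
Trained networks look in the newest picture that a camera, given by its name, has taken for a name from the list of things; names that differ only in an ending like _2 or _b are one class to them, and where a whole thing is asked for, a point or a joint stands for the part that bears it (a point fixed in the world has none). Each returns a list of dicts, best first, with "confidence" (0 to 1); they miss things now and then, are a little off and sometimes report something else, mostly with a low value. They report only what shows in the picture. A call takes as long as a camera call. They do not tell look-alikes from the thing itself.
- models.masks_of(camera, label): "pixels" (400x640 bool, what is visible of it) and "extent" ([left, top, right, bottom] as shares, 0 to 1, of the picture: columns of its width, rows of its height, round what is visible of it).
- models.landmark_of(camera, label): "centre" ([row, column] as shares, 0 to 1, of the picture: columns of its width, rows of its height: a listed point, or the origin of a listed thing).
The state is a dict: "time_s": time; "qpos": joint angles; "joint_velocities": joint speeds; "effort": joint torques, N m; "tool_pos": TCP position; "tool_rot": TCP orientation; "force": force on the tool from outside, world axes, zero at the start; "wrist_torque": the same for the moment, N m; "grip_width": finger opening in m.
Only numpy, scipy, OpenCV 4.12 (cv2) and the standard library are available. Lean on these libraries where they do the work, as an engineer would, in place of code of your own. Each camera call takes 0.05 s, during which the arm holds its last target.

TASK

This pocket watch has been taken apart for service: put the silver case and the glazed bezel right way up and flat, side by side, in the wire cleaning basket, lay the white enamel dial face up and flat in the felt-lined wooden tray, and set the gilt movement, bridges up, on the middle of the black leather cushion. Then put the clear dust cover over the cushion and movement so that it stands level on the bench all round. Set the dial and movement down rather than dropping them, and do not disturb the loupe or the screwdriver stand.

Things in the scene. Friction and masses are not known exactly. Their poses are not given: they have to be found in the camera images.
- movement: gilt pocket-watch movement, loose, about 60 g: a plate 44 mm across and 6 mm thick with bridges, wheels and blued screws on top, 10 mm high in all. Round, so it can be taken across any diameter by its plate edge. Origin: centre of the underside; z up, bridges on the +z side. It starts flat on the bench, bridges up.
- dial: white enamel watch dial, loose, 16 g: disc 44 mm across with black hour marks on its face, standing on three short copper feet, so that the disc's edge lies 3.6 to 7 mm above what it stands on. Can be taken across any diameter with the fingertips close to the bench (about 2 mm above it). Origin: centre, at the bottom of the feet; +z is the face side. It starts face up on the bench.
- case: silver pocket-watch case, loose, about 55 g: round shallow open dish 56 mm across and 13 mm high (side upright from 6 to 13 mm up), with a pendant and wire bow that stick out towards its +x, to 48 mm from the centre (the bow is 20 mm wide, 5 to 10 mm up). Grip it across the dish along its y, clear of the bow. Origin: centre of the underside of the dish; z up, open side up. It starts flat on the bench.
- bezel: silver bezel with its glass, loose, 30 g: a plain ring 54 mm across and 7 mm high (outer side upright for the lowest 4.5 mm) glazed with a slightly domed clear glass that reaches 7.6 mm. Can be taken across any diameter with the fingertips close to the bench (about 2 mm above it). Origin: centre of the underside; z up. It starts flat on the bench, dome of the glass up.
- cover: clear plastic dust cover, loose, about 110 g: a round hollow bell open below, 94 mm across outside and 88 mm inside at the straight lower part, flat top at 45 mm, clear height inside 42 mm, black foot ring and a black knob on top: the knob is 18 mm across and spans heights 47.5 to 62.5 mm; take it by the knob from above, tips no lower than about 47 mm over the foot. Origin: centre of the foot; z up. It starts standing empty on the bench.
- basket: stainless wire cleaning basket, fixed to the bench: open-topped rectangle, inside 122 mm along its x and 170 mm along its y, inner floor 6 mm above the bench, walls 3 mm thick with the rim 33 mm above the bench, low wire ears at the +y and -y ends reaching 101 mm from the centre. Both case and bezel fit flat side by side along its y, the case with its bow turned towards the middle of the basket. Origin: centre of its underside, on the bench; z up.
- dial_tray: square dark wooden tray lined with wine-red felt, brass corners, fixed to the bench: 122 mm outside, 110 mm inside, inner floor 5 mm above the bench, walls 6 mm thick and 16 mm high. Origin: centre of its underside, on the bench; z up.
- cushion: round black leather movement cushion, fixed to the bench: 66 mm across, its flat top (61 mm across) 25 mm above the bench. With the movement on it the height is 35 mm. Origin: centre of its underside, on the bench; z up.
- loupe: watchmaker's black eye loupe, loose bystander, 36 mm across and 29 mm high, standing towards the far edge of the mat; leave it alone. Origin: centre of its underside.
- driver_stand: round grey screwdriver stand, loose bystander, 76 mm across, with five upright screwdrivers with coloured rings reaching 114 mm, at the left of the work; leave it alone. Origin: centre of its underside.
Mind the look-alikes: they are no part of the job. What is shaped like the case but green or purple is not meant.

How it is judged:
By the outcome, as a careful person would: the job done as asked, in the order asked, and still so for the second after the job is handed in, with the robot touching nothing.
It also fails if it takes over 128 s, if anything falls off the work surface, if the arm or the gripper's body presses on something with over 40 N, if the wrist force passes 120 N, or if a joint passes its speed limit or range.

## Working session

There is one attempt and no reset: what is moved stays moved. The work goes in short steps, Python scripts to look and compute and a shell command to move; the robot and the scene stay as the last step left them, time stands still between calls to the robot, and variables do not carry over. Pictures are saved under pics/ and viewed, and the job is handed in when it is done.

```bash
mkdir -p pics; ls; python3 - <<'E'
from cell import telemetry, optics, env, models
import cv2
print(telemetry.get_obs(), env.tip_reach)
for n in ["scene","top","wrist"]:
    c=optics.read_camera(n); cv2.imwrite(f"pics/{n}0.png",c["image"]); print(n,c["fx"],c["fy"],c["cx"],c["cy"],c["cam_to_world"].round(4).tolist(),[k for k in c])
E
```

```text
pics
{'time_s': 0.0, 'qpos': array([71.73901891, 18.4391683 , -4.01463702, 83.17609392,  1.29582149,
       78.53969714, -3.25982103]), 'joint_velocities': array([-0.04131073, -0.02507943, -0.00589898,  0.0306197 , -0.08902583,
        0.06914764, -0.09365271]), 'effort': array([ 1.64486075e-03, -4.91289139e+01, -4.02944684e-01, -3.12528348e+01,
       -6.38852036e-02,  4.38462419e-02,  1.42728791e-04]), 'tool_pos': array([ 0.21212594, -0.6138576 ,  0.23844968]), 'tool_rot': array([-176.42701525,   89.89011254,  112.64323602]), 'force': array([-0.37924835,  0.08559196, -0.45658745]), 'wrist_torque': array([-0.03791479, -0.0195262 ,  0.04294475]), 'grip_width': 0.08683048316665139} 0.017
scene 515.0437655150265 515.0437655150265 324.0796249255448 190.81908150874173 [[0.8678, -0.4148, 0.2735, 0.9497], [0.4969, 0.7264, -0.4749, -0.6067], [-0.0017, 0.548, 0.8365, 1.3121], [0.0, 0.0, 0.0, 1.0]] ['image', 'range_z', 'fx', 'fy', 'cx', 'cy', 'cam_to_world']
top 403.55495237659795 403.55495237659795 318.7473582466407 198.20938739528393 [[0.022, 0.9952, -0.0952, 0.4428], [-0.9997, 0.0226, 0.0054, 0.133], [0.0075, 0.0951, 0.9954, 1.0535], [0.0, 0.0, 0.0, 1.0]] ['image', 'range_z', 'fx', 'fy', 'cx', 'cy', 'cam_to_world']
wrist 359.76535859493424 359.76535859493424 317.6954654992042 203.03197493993073 [[0.3254, 0.9035, 0.2789, 0.2883], [-0.9456, 0.3115, 0.0938, -0.5878], [-0.0021, -0.2942, 0.9557, 0.3836], [0.0, 0.0, 0.0, 1.0]] ['image', 'range_z', 'fx', 'fy', 'cx', 'cy', 'cam_to_world']
```

View pics/scene0.png

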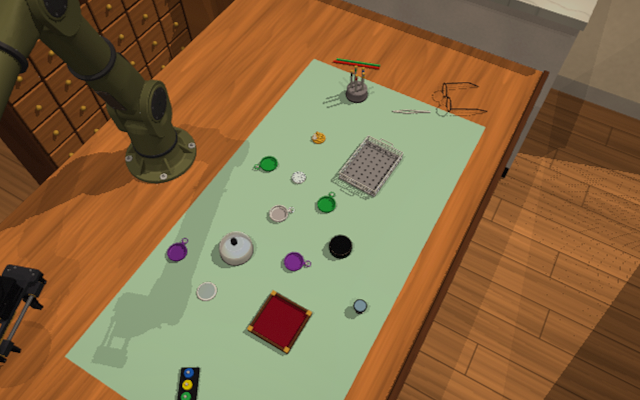

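View pics/top0.png

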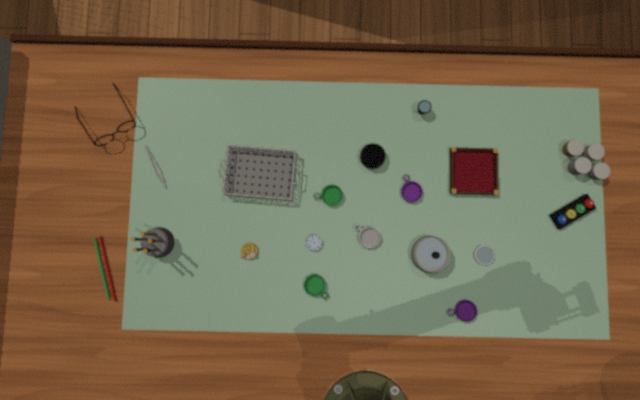

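View pics/wrist0.png

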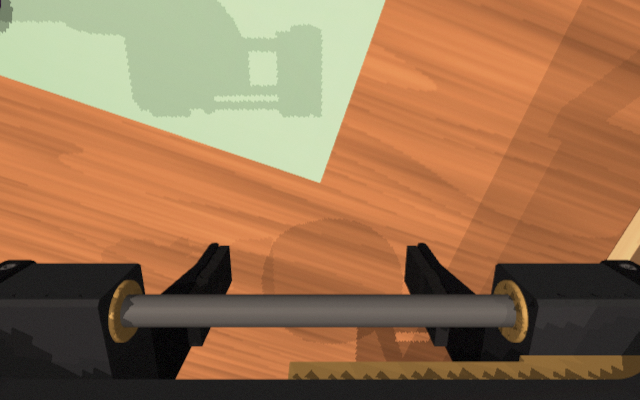

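The top picture shows the silver case at pixel (370,238), next to green and purple look-alikes at (332,196), (315,286), (411,192) and (465,311). The other things are:

| Thing | Pixel (column, row) |
|---|---|
| Bezel | (484,255) |
| Dial | (314,242) |
| Movement | (249,251) |
| Cover | (432,254) |
| Basket | (261,174) |
| Tray | (474,171) |
| Cushion (black) | (373,156) |
| Loupe | (424,107) |
| Driver stand | (157,242) |

Next I'll measure them.

```bash
cat > h.py <<'E'
from cell import telemetry, optics, env, models
import numpy as np, cv2
from scipy.spatial.transform import Rotation as R
def deproj(c,u,v,z):
    return np.stack([(u-c["cx"])/c["fx"]*z, -(v-c["cy"])/c["fy"]*z, -z],-1)@c["cam_to_world"][:3,:3].T+c["cam_to_world"][:3,3]
def ray_at(c,u,v,h):
    d=np.array([(u-c["cx"])/c["fx"],-(v-c["cy"])/c["fy"],-1])@c["cam_to_world"][:3,:3].T
    o=c["cam_to_world"][:3,3]; return o+d*(h-o[2])/d[2]
def project(c,p):
    q=(np.asarray(p)-c["cam_to_world"][:3,3])@c["cam_to_world"][:3,:3]
    return np.stack([c["cx"]+c["fx"]*q[...,0]/-q[...,2], c["cy"]-c["fy"]*q[...,1]/-q[...,2]],-1)
def cloud(c,m):
    v,u=np.nonzero(m&(c["range_z"]>0)); return deproj(c,u,v,c["range_z"][v,u])
def tool():
    o=telemetry.get_obs(); M=R.from_euler('xyz',o["tool_rot"],degrees=True).as_matrix(); return o,np.array(o["tool_pos"]),M
E
python3 - <<'E'
from h import *
np.set_printoptions(precision=4,suppress=True)
for n in ["top","scene"]:
    c=optics.read_camera(n)
    for l in ["movement","dial","case","bezel","cover","basket","dial_tray","cushion","loupe","driver_stand"]:
        ms=models.masks_of(n,l); lm=models.landmark_of(n,l)
        for m in ms:
            p=cloud(c,m["pixels"]); v,u=np.nonzero(m["pixels"])
            mid=(p.max(0)+p.min(0))/2 if len(p) else None
            print(n,l,round(m["confidence"],2),"uv",u.mean().round(1),v.mean().round(1),"med",np.median(p,0) if len(p) else None,"bb",mid,"size",np.ptp(p,0) if len(p) else None)
        for k in lm: 
            r,cc=k["centre"]; print("    lm",round(k["confidence"],2),round(cc*640,1),round(r*400,1),ray_at(c,cc*640,r*400,0.0)[:2])
E
```

```text
top movement 0.82 uv 248.7 250.8 med [0.4029 0.3038 0.0083] bb [0.4026 0.3053 0.0061] size [0.0412 0.0452 0.0174]
    lm 0.82 247.8 249.4 [0.4064 0.3079]
top dial 0.74 uv 313.5 242.1 med [0.4292 0.1392 0.0076] bb [0.4293 0.1384 0.0067] size [0.0413 0.039  0.0139]
    lm 0.63 312.4 238.8 [0.4373 0.1415]
top case 0.78 uv 368.1 236.6 med [ 0.4464 -0.0023  0.0054] bb [ 0.4452 -0.0022  0.0086] size [0.0515 0.0582 0.0168]
top case 0.74 uv 464.3 310.5 med [ 0.2641 -0.2501  0.0055] bb [ 0.2651 -0.2457  0.0086] size [0.0546 0.0736 0.0201]
top case 0.63 uv 331.1 194.6 med [0.5523 0.0951 0.005 ] bb [0.5528 0.0993 0.0082] size [0.0502 0.0657 0.0207]
top case 0.61 uv 410.9 190.4 med [ 0.5684 -0.1122  0.0052] bb [ 0.5703 -0.1127  0.0085] size [0.0651 0.0546 0.0218]
top case 0.57 uv 314.2 285.2 med [0.3195 0.1343 0.0051] bb [0.3209 0.1332 0.0087] size [0.0553 0.0541 0.0192]
top case 0.16 uv 248.7 250.7 med [0.403  0.3041 0.0085] bb [0.4026 0.304  0.0071] size [0.0411 0.0427 0.0154]
    lm 0.87 368.2 237.9 [ 0.4428 -0.0035]
    lm 0.81 333.6 196.5 [0.5489 0.0885]
    lm 0.8 466.3 310.4 [ 0.2636 -0.2
[... 3696 characters left out ...]
 0.6296 -0.2791]
    lm 0.64 373.8 169.2 [0.6158 0.2856]
    lm 0.59 342.0 246.7 [ 0.6595 -0.0014]
scene cushion 0.78 uv 340.4 246.0 med [ 0.6596 -0.0131  0.0246] bb [ 0.6586 -0.0033  0.0139] size [0.0633 0.0764 0.0359]
scene cushion 0.63 uv 279.8 321.2 med [ 0.6246 -0.2747  0.0062] bb [ 0.6246 -0.2737  0.0086] size [0.1249 0.1238 0.0292]
    lm 0.64 339.1 248.6 [ 0.6551 -0.0108]
scene loupe 0.73 uv 360.3 305.9 med [ 0.7896 -0.1415  0.029 ] bb [ 0.7891 -0.1405  0.0182] size [0.0328 0.0359 0.0376]
    lm 0.69 360.9 310.9 [ 0.7936 -0.1426]
scene driver_stand 0.9 uv 356.9 87.3 med [0.4267 0.5261 0.0389] bb [0.4171 0.5533 0.0589] size [0.082  0.1108 0.1173]
    lm 0.59 358.1 93.8 [0.4231 0.5464]
```

```bash
cat >> h.py <<'E'
def plan(p,yaw=None,half=0):
    """shift(mm) and turn (rad) in present tool axes to put TCP at p, pointing down, jaws along yaw(deg, mod 180)"""
    o,t,M=tool()
    s=M.T@(np.asarray(p)-t)*1000
    cur=np.degrees(np.arctan2(M[1,2],M[0,2]))
    if yaw is None: yaw=cur
    d=(yaw-cur+90)%180-90+180*half
    y=np.radians(cur+d); z=np.array([np.cos(y),np.sin(y),0]); x=np.array([0,0,-1.]); T=np.stack([x,np.cross(z,x),z],1)
    rv=R.from_matrix(M.T@T).as_rotvec()
    print("t",o["time_s"],"tcp",t.round(4),"curyaw",cur.round(1),"q7",o["qpos"][6].round(1),"turn deg",round(d,1)); print("shift",s.round(1),"rv",rv.round(3),"rows",max(np.linalg.norm(s)/41.7,abs(np.degrees(np.linalg.norm(rv)))/7.16).round(1))
E
python3 - <<'E'
from h import *
a=[]
for n,u,v in [("top",369,237),("scene",280,213)]:
    c=optics.read_camera(n); a.append(cv2.resize(c["image"][v-30:v+30,u-30:u+30],(400,400),interpolation=cv2.INTER_CUBIC))
c=optics.read_camera("top");a2=cv2.resize(c["image"][130:220,210:310],(400,360),interpolation=cv2.INTER_CUBIC)
cv2.imwrite("pics/crop1.png",np.hstack(a)); cv2.imwrite("pics/crop2.png",a2)
plan([0.36,-0.31,0.24],135); plan([0.375,0,0.24],135)
o,t,M=tool(); print(M)
E
```

```text
t 2.4 tcp [ 0.2123 -0.6144  0.2396] curyaw -70.9 q7 -3.3 turn deg 25.9
shift [  -0.5  239.  -239.4] rv [-0.453  0.     0.   ] rows 8.1
t 2.4 tcp [ 0.2123 -0.6144  0.2396] curyaw -70.9 q7 -3.3 turn deg 25.9
shift [-5.000e-01  3.545e+02 -5.275e+02] rv [-0.453  0.     0.   ] rows 15.2
[[-3.75558984e-05  9.45121777e-01  3.26718267e-01]
 [-8.18815179e-05  3.26718264e-01 -9.45121775e-01]
 [-9.99999996e-01 -6.22470850e-05  6.51178078e-05]]
```

View pics/crop1.png

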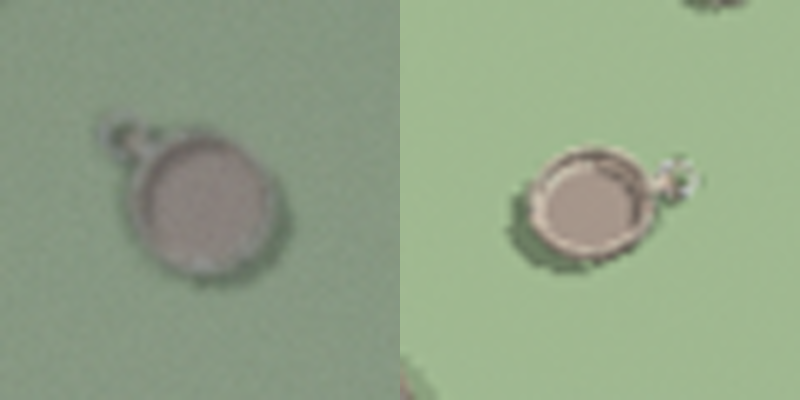

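View pics/crop2.png

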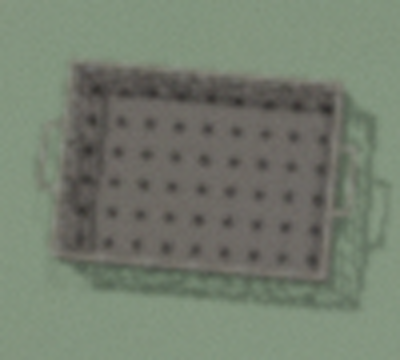

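```bash
python3 - <<'E'
from h import *
plan([0.406,-0.25,0.19],-43)
E
```

```text
t 2.4 tcp [ 0.2123 -0.6144  0.2396] curyaw -70.9 q7 -3.3 turn deg 27.9
shift [  49.5  302.1 -281.1] rv [-0.487  0.     0.   ] rows 10.0
```

```bash
python3 -m pendant '[[87,[50,302,-281],[-0.487,0,0]],[87,[50,302,-281],[-0.487,0,0]],[87,[50,302,-281],[-0.487,0,0]],[87,[50,302,-281],[-0.487,0,0]],[87,[50,302,-281],[-0.487,0,0]],[87,[50,302,-281],[-0.487,0,0]],[87,[50,302,-281],[-0.487,0,0]],[87,[50,302,-281],[-0.487,0,0]],[87,[50,302,-281],[-0.487,0,0]],[87,[50,302,-281],[-0.487,0,0]]]' 20
python3 - <<'E'
from h import *
c=optics.read_camera("wrist"); cv2.imwrite("pics/w1.png",c["image"])
plan([0.40,0.0,0.17],-43)
E
```

```text
time_s: 3.23
tool_pos: [0.4066, -0.2481, 0.1897]
tool_rot: [-13.0, 89.9, -56.0]
force: [1.4, -0.8, -0.6]
grip_width: 0.0869
t 3.2833 tcp [ 0.4108 -0.2392  0.189 ] curyaw -42.4 q7 -14.9 turn deg -0.6
shift [  20.1  169.2 -169.2] rv [ 0.01  -0.002 -0.005] rows 5.8
```

View pics/w1.png

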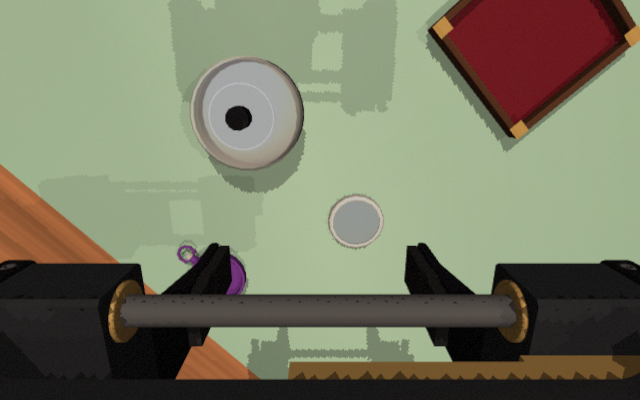

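```bash
python3 -m pendant '[[87,[30,176,-167],[0,0,0]],[87,[30,176,-167],[0,0,0]],[87,[30,176,-167],[0,0,0]],[87,[30,176,-167],[0,0,0]],[87,[30,176,-167],[0,0,0]],[87,[30,176,-167],[0,0,0]],[87,[30,176,-167],[0,0,0]],[87,[30,176,-167],[0,0,0]],[87,[30,176,-167],[0,0,0]]]' 20
cat >> h.py <<'E'
def fitcirc(c,label,h,cam="wrist",near=None,show=None):
    """rim centre of a round thing: mask contour rays met with height h, circle fit"""
    out=[]
    for m in models.masks_of(cam,label):
        cs,_=cv2.findContours(m["pixels"].astype(np.uint8),cv2.RETR_EXTERNAL,cv2.CHAIN_APPROX_NONE)
        k=max(cs,key=cv2.contourArea)[:,0,:].astype(float)
        P=np.array([ray_at(c,u,v,h)[:2] for u,v in k])
        A=np.c_[2*P,np.ones(len(P))]
        ok=np.ones(len(P),bool)
        for _ in range(8):
            s=np.linalg.lstsq(A[ok],(P[ok]**2).sum(1),rcond=None)[0]; r=np.sqrt(s[2]+s[0]**2+s[1]**2)
            e=abs(np.linalg.norm(P-s[:2],axis=1)-r); ok=e<max(0.0015,np.median(e)*1.5)
        print(label,round(m["confidence"],2),"centre",s[:2].round(4),"r",r.round(4),"inl",ok.mean().round(2),"px",k.mean(0).round(0)); out.append(s[:2])
    return out
E
python3 - <<'E'
from h import *
c=optics.read_camera("wrist"); cv2.imwrite("pics/w2.png",c["image"])
fitcirc(c,"case",0.012)
for l in models.landmark_of("wrist","case"): r,cc=l["centre"]; print(l["confidence"],ray_at(c,cc*640,r*400,0)[:2])
plan([0.44,0.0,0.1])
E
```

```text
time_s: 4.03
tool_pos: [0.4041, -0.0083, 0.1598]
tool_rot: [-17.3, 89.9, -60.4]
force: [0.1, -0.4, -0.3]
grip_width: 0.0868
case 0.73 centre [ 0.4455 -0.0031] r 0.0275 inl 0.75 px [350. 142.]
case 0.67 centre [0.322  0.1337] r 0.028 inl 0.78 px [124. 143.]
case 0.62 centre [ 0.5652 -0.1113] r 0.029 inl 0.64 px [555. 141.]
0.97 [ 0.56655582 -0.11219814]
0.81 [ 0.44522967 -0.0054811 ]
0.78 [0.32113337 0.13629296]
t 4.1833 tcp [ 0.4041 -0.0089  0.1597] curyaw -43.2 q7 -38.8 turn deg 0.0
shift [59.7 31.  20.1] rv [ 0.  0. -0.] rows 1.7
```

View pics/w2.png

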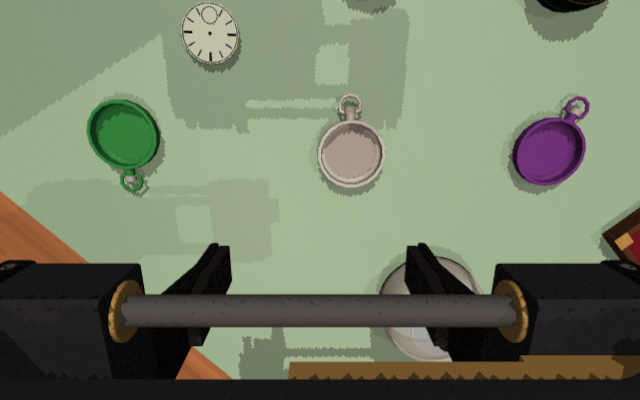

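```bash
python3 - <<'E'
from h import *
c=optics.read_camera("wrist")
ctr=np.array([.4455,-.0031])
for uv in [(349.5,104),(350,115)]:
    b=ray_at(c,*uv,0.0075)[:2]-ctr; print(np.degrees(np.arctan2(b[1],b[0])),np.linalg.norm(b))
c2=optics.read_camera("top"); fitcirc(c2,"case",0.012,"top"); 
c2=optics.read_camera("scene"); fitcirc(c2,"case",0.012,"scene")
plan([0.4455,-0.003,0.0195],-44); 
E
```

```text
48.693333107113794 0.039172252324019746
48.07253945287057 0.03063000826434544
case 0.72 centre [ 0.4449 -0.0033] r 0.0256 inl 0.67 px [367. 236.]
case 0.7 centre [0.5524 0.0952] r 0.0275 inl 0.73 px [330. 195.]
case 0.68 centre [0.3208 0.1351] r 0.0277 inl 0.62 px [315. 286.]
case 0.66 centre [ 0.2636 -0.2518] r 0.0265 inl 0.58 px [470. 311.]
case 0.58 centre [ 0.5663 -0.1123] r 0.0265 inl 0.76 px [411. 190.]
case 0.79 centre [0.5531 0.096 ] r 0.0266 inl 0.71 px [327. 202.]
case 0.76 centre [ 0.2669 -0.2494] r 0.0273 inl 0.82 px [177. 251.]
case 0.66 centre [0.3255 0.1381] r 0.0235 inl 0.59 px [273. 162.]
case 0.57 centre [ 0.5691 -0.1103] r 0.0275 inl 0.74 px [295. 261.]
case 0.51 centre [0.4467 0.0006] r 0.0275 inl 0.6 px [281. 212.]
t 4.4333 tcp [ 0.404  -0.008   0.1595] curyaw -43.1 q7 -38.9 turn deg -0.9
shift [140.   32.   26.9] rv [ 0.016 -0.    -0.   ] rows 3.5
```

```bash
python3 -m pendant '[[87,[100,32,26],[-0.028,0,0]],[87,[100,32,26],[-0.028,0,0]],[87,[100,32,26],[-0.028,0,0]],[87,[120,32,26],[-0.028,0,0]],[87,[140,32,26],[-0.028,0,0]],[87,[140,32,26],[-0.028,0,0]],[87,[140,32,26],[-0.028,0,0]]]' 20
python3 - <<'E'
from h import *
c=optics.read_camera("wrist"); cv2.imwrite("pics/w3.png",c["image"])
plan([0.4455,-0.002,0.0195],-41.5)
E
```

```text
time_s: 5.02
tool_pos: [0.445, -0.0017, 0.0191]
tool_rot: [165.7, 89.9, 124.3]
force: [0.5, 0.4, -1.6]
grip_width: 0.0872
t 5.0667 tcp [ 0.4448 -0.0018  0.0192] curyaw -41.4 q7 -52.9 turn deg -0.1
shift [-0.3  0.3  0.6] rv [ 0.001 -0.001 -0.   ] rows 0.0
```

View pics/w3.png

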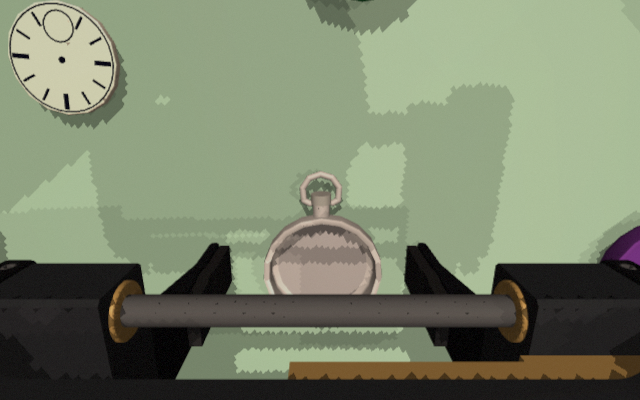

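The case lies between the pads: the dish is centred near column 322, and the bow points straight up at (321,185). I'll close on it.

```bash
python3 -m pendant '[[40,[0,0,0],[0,0,0]],[40,[0,0,0],[0,0,0]],[40,[0,0,0],[0,0,0]],[40,[0,0,0],[0,0,0]],[40,[0,0,0],[0,0,0]],[40,[0,0,0],[0,0,0]]]' 20
python3 -m pendant '[[40,[-30,0,0],[0,0,0]],[40,[-70,0,0],[0,0,0]],[40,[-90,0,0],[0,0,0]],[40,[-90,0,0],[0,0,0]]]' 20
python3 - <<'E'
from h import *
c=optics.read_camera("wrist"); cv2.imwrite("pics/w4.png",c["image"])
c=optics.read_camera("top"); 
# basket geometry by rim depth
for l in models.masks_of("top","basket")[:1]:
    p=cloud(c,l["pixels"]); 
    q=p[(p[:,2]>0.025)]; rect=cv2.minAreaRect(q[:,:2].astype(np.float32)); print("rim rect",rect,len(q))
    cs=max(cv2.findContours(l["pixels"].astype(np.uint8),0,1)[0],key=cv2.contourArea); 
c=optics.read_camera("scene"); 
for l in models.masks_of("scene","basket")[:1]:
    p=cloud(c,l["pixels"]); q=p[(p[:,2]>0.025)&(p[:,2]<.04)]; print("rim rect",cv2.minAreaRect(q[:,:2].astype(np.float32)),len(q))
plan([0.60,0.232,0.11],0)
E
```

```text
time_s: 5.57
tool_pos: [0.4449, -0.002, 0.0197]
tool_rot: [-8.6, 90.0, -50.0]
force: [-1.1, 0.5, 2.1]
grip_width: 0.0553
time_s: 5.9
tool_pos: [0.4482, -0.0019, 0.1139]
tool_rot: [25.6, 89.5, -15.8]
force: [1.4, -0.1, -0.2]
grip_width: 0.0557
rim rect ((0.6049991250038147, 0.2880539894104004), (0.19122932851314545, 0.12903769314289093), 86.58074188232422) 348
rim rect ((0.6049572825431824, 0.27948978543281555), (0.1947978287935257, 0.12941515445709229), 86.28944396972656) 235
t 6.15 tcp [ 0.4435 -0.0019  0.108 ] curyaw -41.4 q7 -45.3 turn deg 41.4
shift [ -2.3 278.9 -37.4] rv [-0.723 -0.003  0.001] rows 6.7
```

View pics/w4.png

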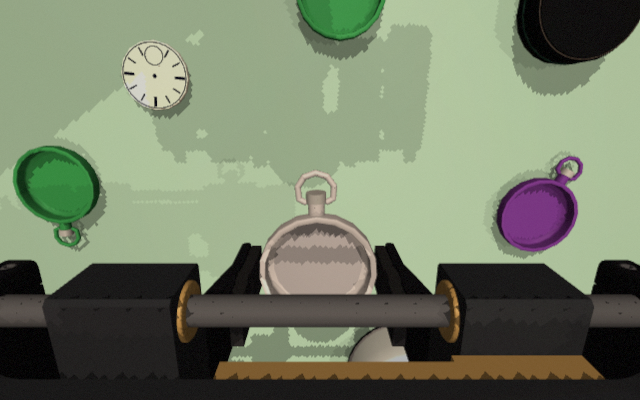

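```bash
python3 -m pendant '[[40,[-2,279,-37],[-0.661,0,0]],[40,[-2,279,-37],[-0.661,0,0]],[40,[-2,279,-37],[-0.661,0,0]],[40,[-2,279,-37],[-0.661,0,0]],[40,[-2,279,-37],[-0.661,0,0]],[40,[-2,279,-37],[-0.661,0,0]],[40,[-2,279,-37],[-0.661,0,0]],[40,[-2,279,-37],[-0.661,0,0]],[40,[-2,279,-37],[-0.661,0,0]],[40,[-2,279,-37],[-0.661,0,0]]]' 20
python3 - <<'E'
from h import *
c=optics.read_camera("wrist"); im=c["image"].copy()
bc=np.array([.605,.284]);a=np.radians(-3.5);Rb=np.array([[np.cos(a),-np.sin(a)],[np.sin(a),np.cos(a)]])
for h,w,l,col in [(0.033,.128,.176,(0,0,255)),(0.006,.122,.170,(255,0,0))]:
    pts=[np.r_[bc+Rb@np.array([sx*w/2,sy*l/2]),h] for sx,sy in [(1,1),(1,-1),(-1,-1),(-1,1)]]
    cv2.polylines(im,[project(c,pts).astype(np.int32)],True,col,1)
cv2.imwrite("pics/w5.png",im)
plan([0.602,0.232,0.0257],-3.5)
E
```

```text
time_s: 6.98
tool_pos: [0.6005, 0.2311, 0.1095]
tool_rot: [-154.7, 89.8, -158.2]
force: [0.7, -0.1, -0.4]
grip_width: 0.0556
t 7.0333 tcp [0.6008 0.2302 0.11  ] curyaw -3.6 q7 -44.3 turn deg 0.1
shift [84.3  2.   1.3] rv [-0.002 -0.002  0.002] rows 2.0
```

View pics/w5.png

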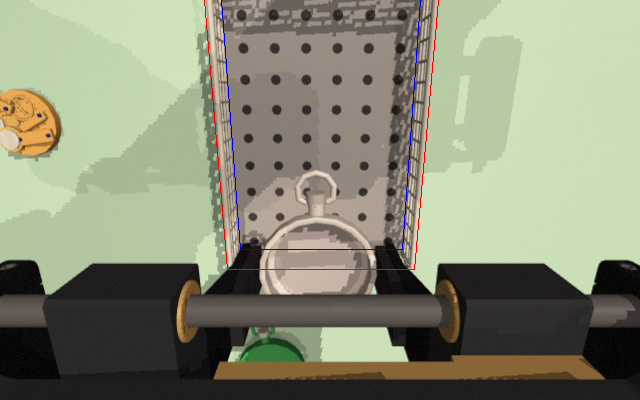

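```bash
python3 - <<'E'
from h import *
c=optics.read_camera("top"); im=c["image"].copy()
K=[(75,62),(343,82),(327,278),(57,258)]
P=np.array([ray_at(c,210+x/4-.5,130+y/4-.5,0.033)[:2] for x,y in K]); print(P.round(4),P.mean(0)); print(np.linalg.norm(P-np.roll(P,1,0),axis=1))
s=optics.read_camera("scene")
out=[]
for cc,(u0,v0,w,h) in [(c,(210,130,110,90)),(s,(320,125,100,85))]:
    f=6; im=cv2.resize(cc["image"],None,fx=f,fy=f,interpolation=cv2.INTER_CUBIC)
    for bc,col in [((.605,.284),(0,0,255)),(P.mean(0),(255,0,0))]:
        a=np.radians(-3.5);Rb=np.array([[np.cos(a),-np.sin(a)],[np.sin(a),np.cos(a)]])
        for hh,ww,l in [(0.033,.128,.176)]:
            pts=[np.r_[np.array(bc)+Rb@np.array([sx*ww/2,sy*l/2]),hh] for sx,sy in [(1,1),(1,-1),(-1,-1),(-1,1)]]
            cv2.polylines(im,[((project(cc,pts)+.5)*f).astype(np.int32)],True,col,1)
    out.append(cv2.resize(im[v0*f:(v0+h)*f,u0*f:(u0+w)*f],(400,330)))
cv2.imwrite("pics/b.png",np.hstack(out))
E
```

```text
[[0.6724 0.3629]
 [0.6634 0.1906]
 [0.5368 0.1972]
 [0.5457 0.3688]] [0.60456522 0.27988423]
[0.12685072 0.17254835 0.1267626  0.17179916]
```

View pics/b.png

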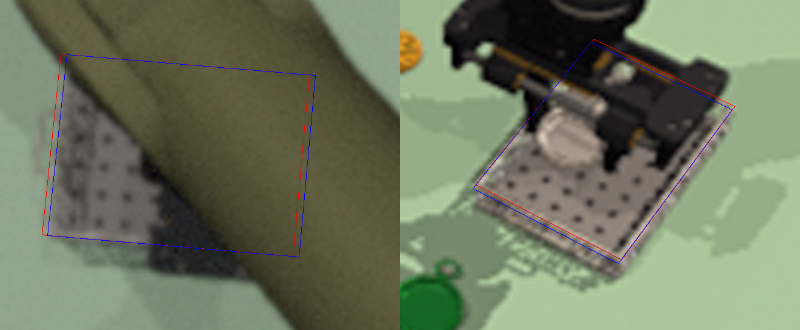

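```bash
python3 -m pendant '[[40,[40,2,1],[0,0,0]],[40,[70,2,1],[0,0,0]],[40,[79,2,1],[0,0,0]],[40,[83.5,2,1],[0,0,0]],[40,[83.5,2,1],[0,0,0]],[40,[83.5,2,1],[0,0,0]]]' 20
python3 -c "
from h import *
plan([0.602,0.232,0.0257],-3.5)"
```

```text
time_s: 7.63
tool_pos: [0.6038, 0.2339, 0.0298]
tool_rot: [22.3, 89.9, 18.7]
force: [0.7, 1.1, -0.2]
grip_width: 0.0555
t 7.6333 tcp [0.6038 0.2339 0.0298] curyaw -3.6 q7 -47.2 turn deg 0.1
shift [ 4.1 -2.1 -1.7] rv [-0.001  0.002 -0.001] rows 0.1
```

```bash
python3 -m pendant '[[40,[0,0,0],[0,0,0]],[40,[0,0,0],[0,0,0]],[40,[0,0,0],[0,0,0]]]' 20
python3 -c "
from h import *
plan([0.602,0.232,0.0257],-3.5)"
```

```text
time_s: 7.88
tool_pos: [0.6035, 0.2341, 0.0293]
tool_rot: [14.9, 89.9, 11.3]
force: [-0.6, -0.5, -0.7]
grip_width: 0.0559
t 7.8833 tcp [0.6035 0.2341 0.0293] curyaw -3.6 q7 -47.2 turn deg 0.1
shift [ 3.6 -2.2 -1.4] rv [-0.001  0.002 -0.001] rows 0.1
```

```bash
python3 -m pendant '[[40,[2,0,0],[0,0,0]],[40,[3,0,0],[0,0,0]],[40,[3,0,0],[0,0,0]]]' 20
python3 -m pendant '[[66,[0,0,0],[0,0,0]],[66,[0,0,0],[0,0,0]],[66,[0,0,0],[0,0,0]],[66,[0,0,0],[0,0,0]]]'
python3 - <<'E'
from h import *
c=optics.read_camera("wrist"); cv2.imwrite("pics/w6.png",c["image"])
plan([0.602,0.232,0.14])
E
```

```text
time_s: 8.13
tool_pos: [0.6031, 0.2339, 0.0257]
tool_rot: [-10.1, 90.0, -13.7]
force: [-0.3, 0.3, 3.9]
grip_width: 0.0556
time_s: 8.47
tool_pos: [0.6026, 0.2337, 0.0247]
tool_rot: [-164.0, 90.0, -167.5]
force: [-0.5, -1.0, -0.2]
grip_width: 0.0655
t 8.5167 tcp [0.6026 0.2337 0.0247] curyaw -3.5 q7 -47.3 turn deg 0.0
shift [-115.3   -1.7   -0.5] rv [ 0. -0.  0.] rows 2.8
```

View pics/w6.png

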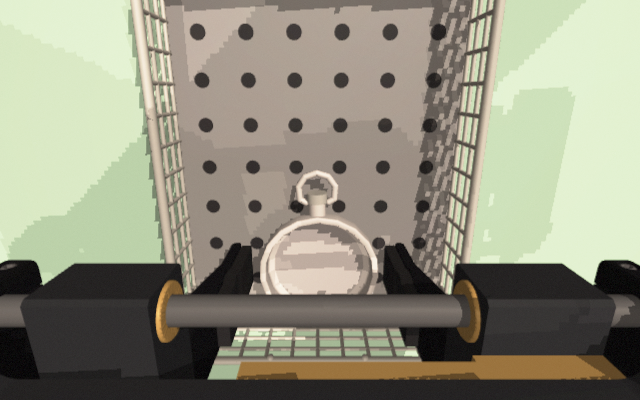

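```bash
python3 -m pendant '[[66,[-40,0,0],[0,0,0]],[87,[-80,0,0],[0,0,0]],[87,[-115,0,0],[0,0,0]],[87,[-115,0,0],[0,0,0]],[87,[-115,0,0],[0,0,0]]]'
python3 - <<'E'
from h import *
plan([0.406,-0.33,0.13],-3.5)
plan([0.47,-0.05,0.14],-3.5)
E
```

```text
time_s: 8.93
tool_pos: [0.6041, 0.2347, 0.1426]
tool_rot: [19.9, 89.7, 16.3]
force: [-0.4, 0.8, -0.4]
grip_width: 0.0827
t 8.9333 tcp [0.6041 0.2347 0.1426] curyaw -3.6 q7 -43.7 turn deg 0.1
shift [  10.9 -575.9 -162.8] rv [-0.001  0.004 -0.002] rows 14.4
t 8.9333 tcp [0.6041 0.2347 0.1426] curyaw -3.6 q7 -43.7 turn deg 0.1
shift [   1.6 -292.4 -116.2] rv [-0.001  0.004 -0.002] rows 7.5
```

```bash
python3 -m pendant '[[87,[5,-576,-163],[0,0,0]],[87,[5,-576,-163],[0,0,0]],[87,[5,-576,-163],[0,0,0]],[87,[5,-576,-163],[0,0,0]],[87,[5,-576,-163],[0,0,0]],[87,[5,-576,-163],[0,0,0]],[87,[5,-576,-163],[0,0,0]],[87,[5,-576,-163],[0,0,0]],[87,[5,-576,-163],[0,0,0]],[87,[5,-576,-163],[0,0,0]]]'
python3 - <<'E'
from h import *
plan([0.406,-0.33,0.13],-3.5)
E
```

```text
time_s: 9.77
tool_pos: [0.4624, -0.1612, 0.1352]
tool_rot: [171.3, 89.9, 167.7]
force: [0.6, -0.8, 0.1]
grip_width: 0.0869
t 9.7667 tcp [ 0.4624 -0.1612  0.1352] curyaw -3.6 q7 7.9 turn deg 0.1
shift [   5.2 -172.   -45.7] rv [-0.002 -0.002 -0.   ] rows 4.3
```

```bash
python3 -m pendant '[[87,[5,-172,-46],[0,0,0]],[87,[5,-172,-46],[0,0,0]],[87,[5,-172,-46],[0,0,0]],[87,[5,-172,-46],[0,0,0]],[87,[5,-172,-46],[0,0,0]],[87,[5,-172,-46],[0,0,0]],[87,[5,-172,-46],[0,0,0]],[87,[5,-172,-46],[0,0,0]]]'
python3 - <<'E'
from h import *
c=optics.read_camera("wrist"); cv2.imwrite("pics/w7.png",c["image"])
f=fitcirc(c,"bezel",0.003)
plan([f[0][0],f[0][1],0.0195],-3.5)
E
```

```text
time_s: 10.43
tool_pos: [0.4084, -0.3262, 0.1306]
tool_rot: [116.7, 89.9, 113.3]
force: [0.8, 0.5, -0.3]
grip_width: 0.0871
bezel 0.83 centre [ 0.4061 -0.3034] r 0.0267 inl 1.0 px [314. 171.]
t 10.5333 tcp [ 0.4088 -0.3261  0.1312] curyaw -3.4 q7 26.0 turn deg -0.1
shift [111.7  22.5  -4.1] rv [ 0.002 -0.    -0.001] rows 2.7
```

View pics/w7.png

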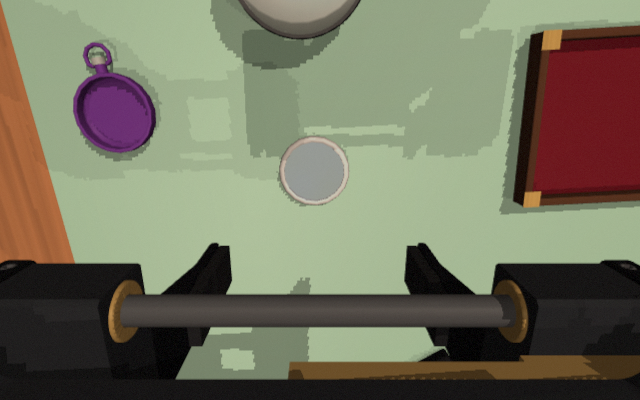

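```bash
python3 -m pendant '[[87,[60,22,-4],[0,0,0]],[87,[80,22,-4],[0,0,0]],[87,[100,22,-4],[0,0,0]],[87,[112,22,-4],[0,0,0]],[87,[112,22,-4],[0,0,0]],[87,[112,22,-4],[0,0,0]],[87,[112,22,-4],[0,0,0]]]'
python3 - <<'E'
from h import *
c=optics.read_camera("wrist"); cv2.imwrite("pics/w8.png",c["image"])
plan([.4061,-.3034,0.019],-3.5)
E
```

```text
time_s: 11.12
tool_pos: [0.4066, -0.306, 0.0203]
tool_rot: [-38.1, 89.9, -41.6]
force: [0.4, -0.3, 1.2]
grip_width: 0.0868
t 11.1667 tcp [ 0.4064 -0.3062  0.0203] curyaw -3.5 q7 18.8 turn deg 0.0
shift [ 1.3  2.7 -0.5] rv [-0.     0.001  0.001] rows 0.1
```

View pics/w8.png

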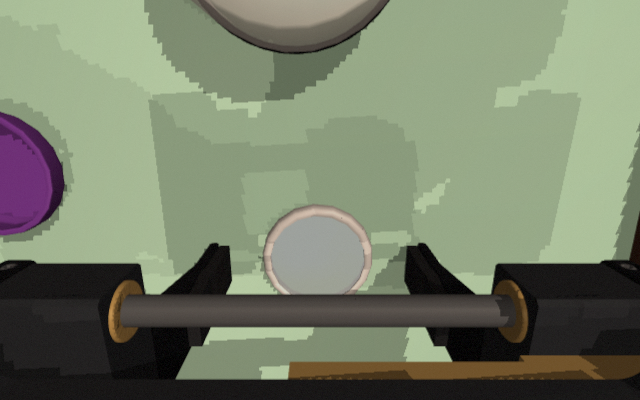

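```bash
python3 -m pendant '[[87,[1.5,3,0],[0,0,0]],[87,[1.5,3,0],[0,0,0]],[40,[1.5,3,0],[0,0,0]],[40,[1.5,3,0],[0,0,0]],[40,[1.5,3,0],[0,0,0]],[40,[1.5,3,0],[0,0,0]],[40,[1.5,3,0],[0,0,0]],[40,[1.5,3,0],[0,0,0]]]' 15
python3 -m pendant '[[40,[-30,0,0],[0,0,0]],[40,[-70,0,0],[0,0,0]],[40,[-100,0,0],[0,0,0]],[40,[-120,0,0],[0,0,0]],[40,[-120,0,0],[0,0,0]]]'
python3 - <<'E'
from h import *
c=optics.read_camera("wrist"); cv2.imwrite("pics/w9.png",c["image"])
plan([.6078,.329,0.13],-3.5)
E
```

```text
time_s: 11.83
tool_pos: [0.4057, -0.3031, 0.0181]
tool_rot: [-64.8, 90.0, -68.4]
force: [0.6, -0.8, 0.1]
grip_width: 0.0554
time_s: 12.25
tool_pos: [0.4083, -0.3048, 0.1428]
tool_rot: [-44.5, 89.5, -48.0]
force: [0.7, -0.7, 0.4]
grip_width: 0.0522
t 12.3 tcp [ 0.407  -0.3041  0.1404] curyaw -3.6 q7 25.3 turn deg 0.1
shift [  8.4 644.4 161. ] rv [-0.001  0.003  0.004] rows 15.9
```

View pics/w9.png

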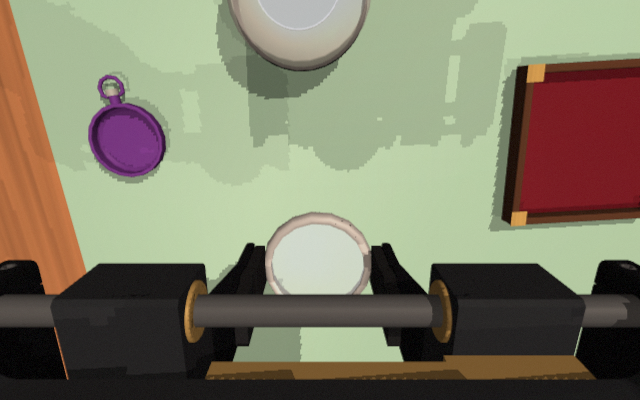

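```bash
python3 - <<'E'
from h import *
c=optics.read_camera("wrist"); o,t,M=tool(); print(o["grip_width"],t)
f=fitcirc(c,"bezel",t[2]-0.0181+0.006)
for x in f: print("tool-frame offset mm",(M.T@(np.r_[x,t[2]]-t)*1000).round(1))
E
```

```text
0.052040476743071856 [ 0.4058156  -0.30334052  0.13850083]
bezel 0.55 centre [ 0.4062 -0.3029] r 0.0262 inl 0.76 px [317. 259.]
tool-frame offset mm [-0.   0.4  0.3]
```

```bash
python3 -m pendant '[[40,[8,644,161],[0,0,0]],[40,[8,644,161],[0,0,0]],[40,[8,644,161],[0,0,0]],[40,[8,644,161],[0,0,0]],[40,[8,644,161],[0,0,0]],[40,[8,644,161],[0,0,0]],[40,[8,644,161],[0,0,0]],[40,[8,644,161],[0,0,0]],[40,[8,644,161],[0,0,0]],[40,[8,644,161],[0,0,0]]]'
python3 - <<'E'
from h import *
plan([.6078,.328,0.13],-3.4)
E
```

```text
time_s: 13.23
tool_pos: [0.5307, 0.0957, 0.1311]
tool_rot: [-172.1, 89.8, -175.7]
force: [1.1, -1.0, 0.2]
grip_width: 0.0521
t 13.2333 tcp [0.5307 0.0957 0.1311] curyaw -3.6 q7 -29.3 turn deg 0.2
shift [  0.8 236.6  62.5] rv [-0.003 -0.003  0.   ] rows 5.9
```

```bash
python3 -m pendant '[[40,[10,237,62],[0,0,0]],[40,[10,237,62],[0,0,0]],[40,[10,237,62],[0,0,0]],[40,[10,237,62],[0,0,0]],[40,[10,237,62],[0,0,0]],[40,[10,237,62],[0,0,0]],[40,[10,237,62],[0,0,0]],[40,[10,237,62],[0,0,0]],[40,[10,237,62],[0,0,0]]]'
python3 - <<'E'
from h import *
c=optics.read_camera("wrist"); cv2.imwrite("pics/w10.png",c["image"])
plan([.6078,.328,0.0245],-3.4)
E
```

```text
time_s: 13.98
tool_pos: [0.6071, 0.3262, 0.1207]
tool_rot: [-142.6, 89.8, -146.1]
force: [0.1, -0.2, -0.1]
grip_width: 0.0521
t 14.0333 tcp [0.6078 0.325  0.1213] curyaw -3.6 q7 -52.6 turn deg 0.2
shift [96.8  3.2 -0. ] rv [-0.004 -0.002  0.003] rows 2.3
```

View pics/w10.png

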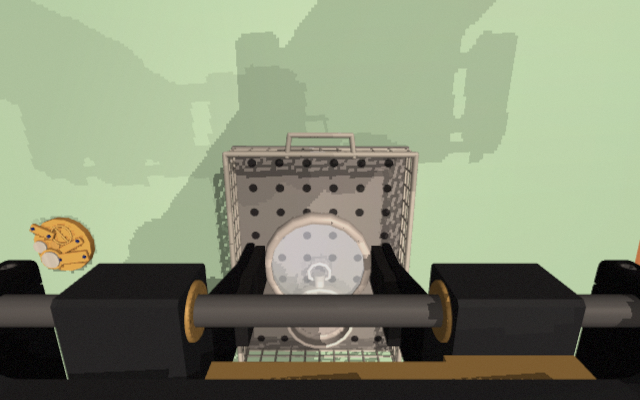

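```bash
python3 - <<'E'
from h import *
c=optics.read_camera("wrist"); print([ray_at(c,u,v,h).round(4) for u,v,h in [(223,153,.033),(417,148,.033),(320,151,.033)]])
E
python3 -m pendant '[[40,[40,2,0],[0,0,0]],[40,[70,2,0],[0,0,0]],[40,[88,2,0],[0,0,0]],[40,[94,2,0],[0,0,0]],[40,[94,2,0],[0,0,0]],[40,[94,2,0],[0,0,0]]]'
python3 - <<'E'
from h import *
plan([.6078,.328,0.0245],-3.4)
E
```

```text
[array([0.5482, 0.372 , 0.033 ]), array([0.674 , 0.3672, 0.033 ]), array([0.6112, 0.3692, 0.033 ])]
time_s: 14.58
tool_pos: [0.6091, 0.3275, 0.0297]
tool_rot: [-8.1, 89.9, -11.8]
force: [-0.5, -0.0, 0.0]
grip_width: 0.0524
t 14.5833 tcp [0.6091 0.3275 0.0297] curyaw -3.7 q7 -55.2 turn deg 0.3
shift [ 5.2  0.5 -1.4] rv [-0.005  0.001  0.   ] rows 0.1
```

```bash
python3 -m pendant '[[40,[3,0,0],[0,0,0]],[40,[4,0,0],[0,0,0]],[40,[5,0,0],[0,0,0]],[40,[5,0,0],[0,0,0]],[40,[5,0,0],[0,0,0]]]'
python3 -m pendant '[[66,[0,0,0],[0,0,0]],[66,[0,0,0],[0,0,0]],[66,[0,0,0],[0,0,0]],[66,[0,0,0],[0,0,0]]]'
python3 -m pendant '[[66,[-30,0,0],[0,0,0]],[66,[-60,0,0],[0,0,0]],[66,[-90,0,0],[0,0,0]],[87,[-120,0,0],[0,0,0]],[87,[-120,0,0],[0,0,0]]]'
python3 - <<'E'
from h import *
c=optics.read_camera("wrist"); cv2.imwrite("pics/w11.png",c["image"])
for l in ["bezel","case"]:
  for m in models.masks_of("wrist",l):
    p=cloud(c,m["pixels"]); print(l,m["confidence"],np.median(p,0).round(4),np.percentile(p[:,2],[5,50,95]).round(4))
plan([.43,.10,0.14],-3.4)
E
```

```text
time_s: 15.0
tool_pos: [0.6093, 0.3288, 0.0263]
tool_rot: [-1.6, 89.9, -5.2]
force: [-0.6, -1.3, 7.8]
grip_width: 0.0525
time_s: 15.33
tool_pos: [0.6082, 0.3289, 0.0238]
tool_rot: [-152.1, 90.0, -155.6]
force: [0.8, 0.8, 1.0]
grip_width: 0.0647
time_s: 15.75
tool_pos: [0.6107, 0.3316, 0.1511]
tool_rot: [35.7, 89.4, 32.2]
force: [-0.2, 0.4, 0.6]
grip_width: 0.0735
bezel 0.76 [0.6084 0.3296 0.0125] [0.0108 0.0125 0.0139]
case 0.73 [0.6027 0.2506 0.0141] [0.0085 0.0141 0.0194]
t 15.9 tcp [0.6082 0.3288 0.1438] curyaw -3.5 q7 -52.2 turn deg 0.1
shift [   3.9 -239.3 -163.7] rv [-0.003  0.     0.   ] rows 7.0
```

View pics/w11.png

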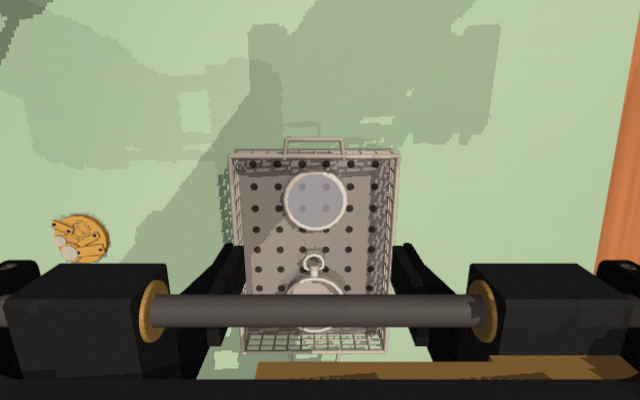

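```bash
python3 -m pendant '[[87,[10,-237,-163],[0,0,0]],[87,[10,-237,-163],[0,0,0]],[87,[10,-237,-163],[0,0,0]],[87,[10,-237,-163],[0,0,0]],[87,[10,-237,-163],[0,0,0]],[87,[10,-237,-163],[0,0,0]],[87,[10,-237,-163],[0,0,0]],[87,[10,-237,-163],[0,0,0]],[87,[10,-237,-163],[0,0,0]],[87,[10,-237,-163],[0,0,0]]]'
python3 - <<'E'
from h import *
c=optics.read_camera("wrist"); cv2.imwrite("pics/w12.png",c["image"])
f=fitcirc(c,"dial",0.0065)
plan([f[0][0],f[0][1],0.019],-3.5)
E
```

```text
time_s: 16.73
tool_pos: [0.431, 0.1021, 0.1338]
tool_rot: [-53.9, 90.0, -57.6]
force: [0.2, -0.1, 0.6]
grip_width: 0.087
dial 0.84 centre [0.4282 0.1377] r 0.0214 inl 1.0 px [312. 154.]
t 16.8333 tcp [0.4313 0.104  0.1338] curyaw -3.4 q7 -19.0 turn deg -0.1
shift [114.9  33.2  -5. ] rv [ 0.001 -0.001 -0.002] rows 2.9
```

View pics/w12.png

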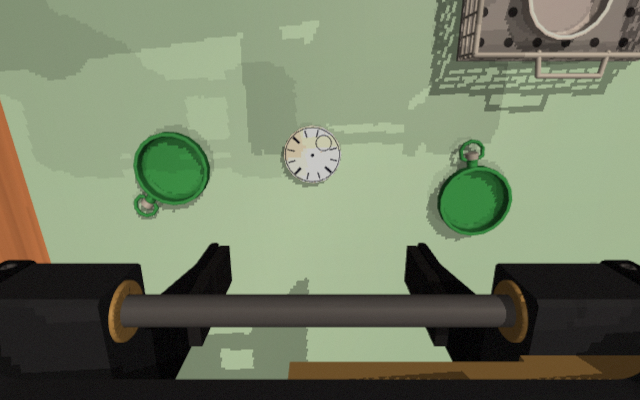

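The dial is at (312,154), face up and clear of the two green look-alikes. I'll descend.

```bash
python3 -m pendant '[[70,[60,34,-5],[0,0,0]],[70,[80,34,-5],[0,0,0]],[70,[100,34,-5],[0,0,0]],[70,[112,34,-5],[0,0,0]],[70,[112,34,-5],[0,0,0]],[70,[112,34,-5],[0,0,0]],[70,[112,34,-5],[0,0,0]]]'
python3 - <<'E'
from h import *
c=optics.read_camera("wrist"); cv2.imwrite("pics/w13.png",c["image"])
f=fitcirc(c,"dial",0.0065)
plan([.4282,.1377,0.0188],-3.5)
E
```

```text
time_s: 17.42
tool_pos: [0.4279, 0.1386, 0.0217]
tool_rot: [126.0, 89.8, 122.6]
force: [0.9, 0.3, 0.3]
grip_width: 0.0702
dial 0.92 centre [0.4282 0.1385] r 0.0216 inl 0.8 px [320. 262.]
t 17.5167 tcp [0.4284 0.1376 0.0222] curyaw -3.5 q7 -40.0 turn deg -0.0
shift [ 3.4  0.1 -0.2] rv [ 0.    -0.    -0.001] rows 0.1
```

View pics/w13.png

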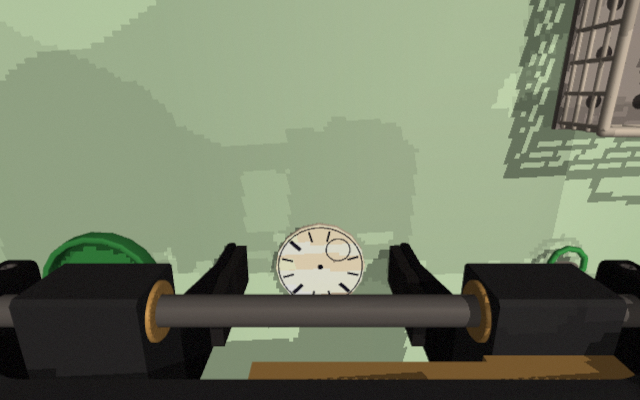

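```bash
python3 -m pendant '[[70,[3,0.5,0],[0,0,0]],[70,[3.5,0.5,0],[0,0,0]],[70,[3.5,0.5,0],[0,0,0]],[30,[3.5,0.5,0],[0,0,0]],[30,[3.5,0.5,0],[0,0,0]],[30,[3.5,0.5,0],[0,0,0]],[30,[3.5,0.5,0],[0,0,0]],[30,[3.5,0.5,0],[0,0,0]],[30,[3.5,0.5,0],[0,0,0]]]' 10
python3 -m pendant '[[30,[-10,0,0],[0,0,0]],[30,[-40,0,0],[0,0,0]],[30,[-80,0,0],[0,0,0]],[30,[-110,0,0],[0,0,0]],[30,[-110,0,0],[0,0,0]]]'
python3 - <<'E'
from h import *
c=optics.read_camera("wrist"); cv2.imwrite("pics/w14.png",c["image"])
o,t,M=tool(); print(o["grip_width"])
f=fitcirc(c,"dial",t[2]-0.0188+.0068)
for x in f: print((M.T@(np.r_[x,t[2]]-t)*1000).round(1))
plan([.625,-.275,0.13],-3.5)
E
```

```text
time_s: 18.27
tool_pos: [0.4281, 0.1371, 0.0186]
tool_rot: [-51.9, 90.0, -55.4]
force: [0.1, 0.2, 0.6]
grip_width: 0.0431
time_s: 18.68
tool_pos: [0.4318, 0.1386, 0.1337]
tool_rot: [-3.1, 89.4, -6.6]
force: [0.8, 0.3, 1.1]
grip_width: 0.0429
0.04299518448688633
dial 0.96 centre [0.431 0.139] r 0.0216 inl 0.8 px [317. 262.]
[-0.   1.6  0.4]
t 18.7833 tcp [0.4291 0.1368 0.1296] curyaw -3.6 q7 -26.0 turn deg 0.1
shift [   1.1 -398.6  221.4] rv [-0.002  0.003  0.002] rows 10.9
```

View pics/w14.png

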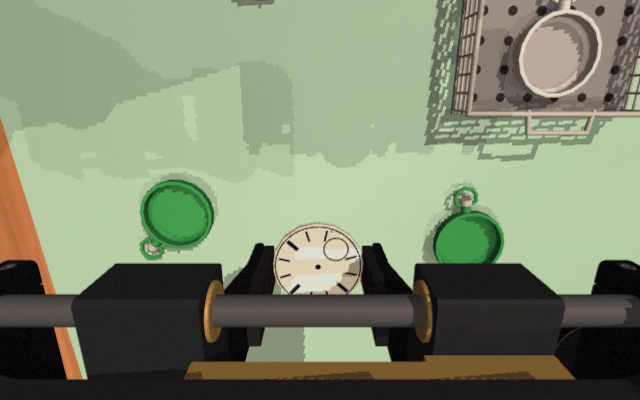

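```bash
python3 -m pendant '[[30,[0,-20,11],[0,0,0]],[30,[0,-50,28],[0,0,0]],[30,[0,-85,47],[0,0,0]],[30,[0,-120,67],[0,0,0]],[30,[0,-155,86],[0,0,0]],[30,[0,-190,106],[0,0,0]],[30,[0,-225,125],[0,0,0]],[30,[0,-260,145],[0,0,0]],[30,[0,-295,164],[0,0,0]],[30,[0,-330,183],[0,0,0]]]'
python3 - <<'E'
from h import *
plan([.625,-.275,0.13],-3.5)
E
```

```text
time_s: 19.62
tool_pos: [0.5896, -0.2049, 0.1255]
tool_rot: [164.2, 89.7, 160.6]
force: [1.1, -0.3, -0.1]
grip_width: 0.0433
t 19.6167 tcp [ 0.5896 -0.2049  0.1255] curyaw -3.5 q7 -3.1 turn deg 0.0
shift [ -4.7 -67.8  39.6] rv [-0.    -0.004 -0.001] rows 1.9
```

```bash
python3 -m pendant '[[30,[0,-30,16],[0,0,0]],[30,[0,-55,30],[0,0,0]],[30,[0,-66,37],[0,0,0]],[30,[0,-68,38],[0,0,0]],[30,[0,-68,38],[0,0,0]],[30,[0,-68,38],[0,0,0]]]'
python3 - <<'E'
from h import *
c=optics.read_camera("wrist"); cv2.imwrite("pics/w15.png",c["image"])
o,t,M=tool(); print(o["grip_width"])
f=fitcirc(c,"dial",t[2]-0.0188+.0068)
c=optics.read_camera("scene"); cv2.imwrite("pics/s15.png",c["image"][180:400,180:440])
plan([.625,-.275,0.0238],-3.5)
E
```

```text
time_s: 20.12
tool_pos: [0.6233, -0.2713, 0.127]
tool_rot: [140.5, 89.8, 137.1]
force: [-0.0, -0.2, 0.1]
grip_width: 0.0428
0.04308754799898742
dial 0.77 centre [ 0.6224 -0.2693] r 0.0214 inl 0.8 px [317. 262.]
t 20.2667 tcp [ 0.6238 -0.2717  0.1285] curyaw -3.4 q7 1.1 turn deg -0.1
shift [104.7  -3.2   1.5] rv [ 0.002 -0.001 -0.   ] rows 2.5
```

View pics/w15.png

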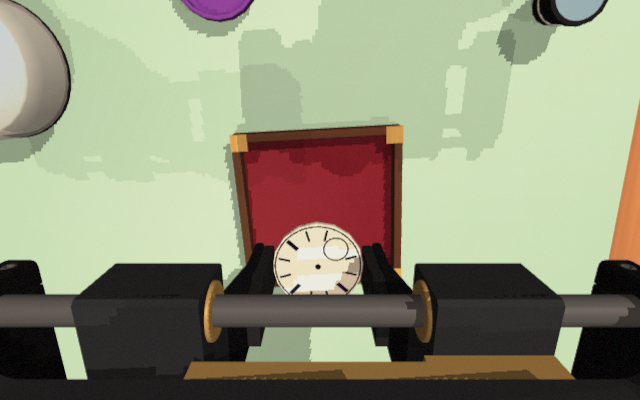

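View pics/s15.png

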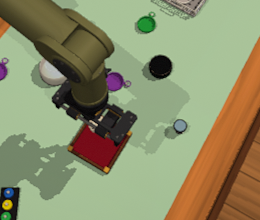

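```bash
python3 -m pendant '[[30,[25,-3,1],[0,0,0]],[30,[55,-3,1],[0,0,0]],[30,[80,-3,1],[0,0,0]],[30,[94,-3,1],[0,0,0]],[30,[98,-3,1],[0,0,0]],[30,[98,-3,1],[0,0,0]],[30,[98,-3,1],[0,0,0]],[30,[98,-3,1],[0,0,0]]]'
python3 - <<'E'
from h import *
plan([.625,-.275,0.0238],-3.5)
E
```

```text
time_s: 20.93
tool_pos: [0.6262, -0.277, 0.0327]
tool_rot: [-20.2, 89.8, -23.7]
force: [-1.3, 0.8, -0.0]
grip_width: 0.0433
t 20.9333 tcp [ 0.6262 -0.277   0.0327] curyaw -3.5 q7 -1.3 turn deg 0.0
shift [ 8.9  1.9 -1.3] rv [-0.001  0.003  0.001] rows 0.2
```

```bash
python3 -m pendant '[[30,[3,0,0],[0,0,0]],[30,[5,0,0],[0,0,0]],[30,[7,0,0],[0,0,0]],[30,[8,0,0],[0,0,0]],[30,[8.5,0,0],[0,0,0]],[30,[8.5,0,0],[0,0,0]],[30,[8.5,0,0],[0,0,0]]]'
python3 - <<'E'
from h import *
plan([.625,-.275,0.0238],-3.5)
E
```

```text
time_s: 21.52
tool_pos: [0.6251, -0.277, 0.0234]
tool_rot: [-62.1, 89.9, -65.7]
force: [-2.0, -0.9, 5.9]
grip_width: 0.0432
t 21.5167 tcp [ 0.6251 -0.277   0.0234] curyaw -3.6 q7 -1.5 turn deg 0.1
shift [-0.4  2.  -0.2] rv [-0.001  0.     0.001] rows 0.0
```

Force of 5.9 N upward: the dial is on the felt. I'll release it, lift off and look.

```bash
python3 -m pendant '[[50,[-0.5,0,0],[0,0,0]],[54,[-0.5,0,0],[0,0,0]],[58,[-0.5,0,0],[0,0,0]],[60,[-0.5,0,0],[0,0,0]]]'
python3 -m pendant '[[60,[-15,0,0],[0,0,0]],[60,[-45,0,0],[0,0,0]],[60,[-80,0,0],[0,0,0]],[87,[-115,0,0],[0,0,0]],[87,[-115,0,0],[0,0,0]],[87,[-115,0,0],[0,0,0]]]'
python3 - <<'E'
from h import *
c=optics.read_camera("wrist"); cv2.imwrite("pics/w16.png",c["image"])
plan([.41,.27,0.14],-3.5); plan([.47,.0,0.14],-3.5)
E
```

```text
time_s: 21.85
tool_pos: [0.6243, -0.2768, 0.0226]
tool_rot: [-172.5, 89.9, -176.1]
force: [-2.2, 0.4, 3.6]
grip_width: 0.057
time_s: 22.35
tool_pos: [0.6268, -0.277, 0.1415]
tool_rot: [-20.2, 89.6, -23.7]
force: [0.1, -0.6, -0.4]
grip_width: 0.0728
t 22.4 tcp [ 0.6254 -0.2769  0.1391] curyaw -3.5 q7 1.6 turn deg 0.0
shift [  -2.1  532.5 -248.8] rv [-0.001  0.002  0.001] rows 14.1
t 22.4 tcp [ 0.6254 -0.2769  0.1391] curyaw -3.5 q7 1.6 turn deg 0.0
shift [  -1.6  266.8 -172.3] rv [-0.001  0.002  0.001] rows 7.6
```

View pics/w16.png

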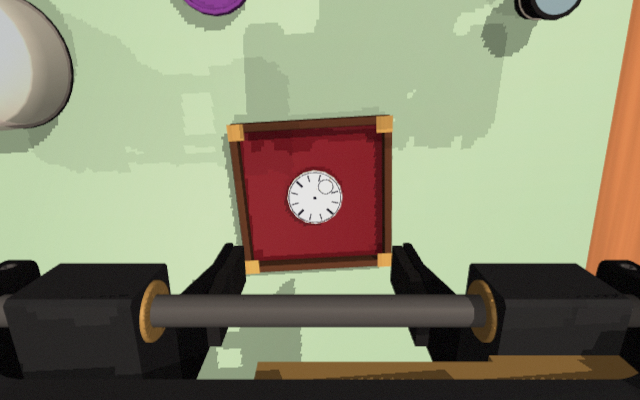

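```bash
python3 -m pendant '[[87,[0,530,-249],[0,0,0]],[87,[0,530,-249],[0,0,0]],[87,[0,530,-249],[0,0,0]],[87,[0,530,-249],[0,0,0]],[87,[0,530,-249],[0,0,0]],[87,[0,530,-249],[0,0,0]],[87,[0,530,-249],[0,0,0]],[87,[0,530,-249],[0,0,0]],[87,[0,530,-249],[0,0,0]],[87,[0,530,-249],[0,0,0]]]'
python3 - <<'E'
from h import *
plan([.407,.27,0.135],-3.5)
E
```

```text
time_s: 23.23
tool_pos: [0.4693, 0.1117, 0.1365]
tool_rot: [-153.0, 89.9, -156.6]
force: [1.0, 1.2, -0.6]
grip_width: 0.087
t 23.2333 tcp [0.4693 0.1117 0.1365] curyaw -3.6 q7 -27.4 turn deg 0.1
shift [  1.5 154.1 -72.1] rv [-0.002 -0.002  0.001] rows 4.1
```

```bash
python3 -m pendant '[[87,[2,154,-72],[0,0,0]],[87,[2,154,-72],[0,0,0]],[87,[2,154,-72],[0,0,0]],[87,[2,154,-72],[0,0,0]],[87,[2,154,-72],[0,0,0]],[87,[2,154,-72],[0,0,0]],[87,[2,154,-72],[0,0,0]],[87,[2,154,-72],[0,0,0]]]'
python3 - <<'E'
from h import *
c=optics.read_camera("wrist"); cv2.imwrite("pics/w17.png",c["image"])
f=fitcirc(c,"movement",0.006)
plan([f[0][0],f[0][1],0.019],-3.5)
E
```

```text
time_s: 23.9
tool_pos: [0.4095, 0.2669, 0.1348]
tool_rot: [-130.2, 89.9, -133.9]
force: [-0.3, 0.4, -0.1]
grip_width: 0.0869
movement 0.77 centre [0.403 0.304] r 0.0216 inl 0.95 px [306. 152.]
t 24.0 tcp [0.4098 0.2668 0.1351] curyaw -3.8 q7 -50.0 turn deg 0.3
shift [116.   36.9  -9.1] rv [-0.004 -0.001  0.001] rows 2.9
```

View pics/w17.png

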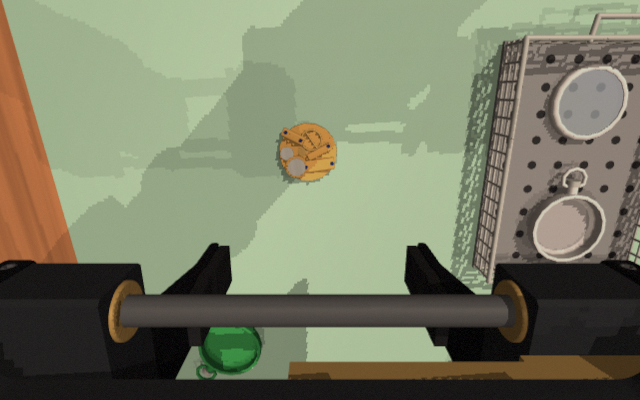

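```bash
python3 -m pendant '[[70,[60,37,-9],[0,0,0]],[70,[80,37,-9],[0,0,0]],[70,[100,37,-9],[0,0,0]],[70,[112,37,-9],[0,0,0]],[70,[113,37,-9],[0,0,0]],[70,[113,37,-9],[0,0,0]],[70,[113,37,-9],[0,0,0]]]'
python3 - <<'E'
from h import *
c=optics.read_camera("wrist"); cv2.imwrite("pics/w18.png",c["image"])
f=fitcirc(c,"movement",0.006)
plan([f[0][0],f[0][1],0.019],-3.5)
E
```

```text
time_s: 24.58
tool_pos: [0.4038, 0.3062, 0.024]
tool_rot: [22.3, 89.9, 18.6]
force: [0.4, 0.1, 0.1]
grip_width: 0.0705
movement 0.7 centre [0.4029 0.3056] r 0.0218 inl 0.77 px [317. 262.]
t 24.6833 tcp [0.4039 0.3064 0.0242] curyaw -3.6 q7 -65.2 turn deg 0.1
shift [ 5.2 -0.8 -1. ] rv [-0.002  0.003 -0.001] rows 0.1
```

View pics/w18.png

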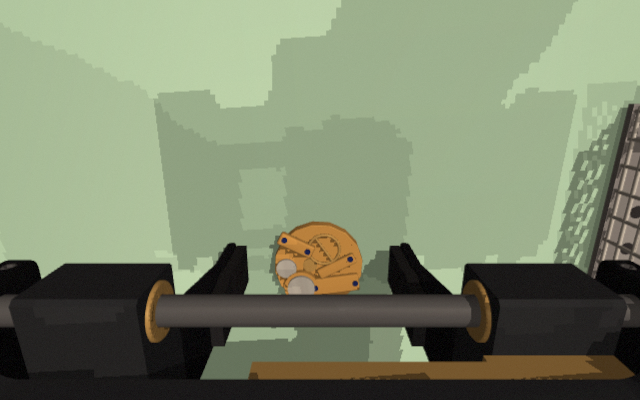

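```bash
python3 -m pendant '[[70,[3,0,-1],[0,0,0]],[70,[5,0,-1],[0,0,0]],[70,[5,0,-1],[0,0,0]],[30,[5,0,-1],[0,0,0]],[30,[5,0,-1],[0,0,0]],[30,[5,0,-1],[0,0,0]],[30,[5,0,-1],[0,0,0]],[30,[5,0,-1],[0,0,0]],[30,[5,0,-1],[0,0,0]]]' 15
python3 -m pendant '[[30,[-10,0,0],[0,0,0]],[30,[-40,0,0],[0,0,0]],[30,[-80,0,0],[0,0,0]],[30,[-120,0,0],[0,0,0]],[30,[-120,0,0],[0,0,0]],[30,[-120,0,0],[0,0,0]]]'
python3 - <<'E'
from h import *
c=optics.read_camera("wrist"); cv2.imwrite("pics/w19.png",c["image"])
o,t,M=tool(); print(o["grip_width"])
f=fitcirc(c,"movement",t[2]-0.0188+.006)
for x in f: print((M.T@(np.r_[x,t[2]]-t)*1000).round(1))
s=optics.read_camera("scene"); fitcirc(s,"cushion",0.0245,"scene")
s=optics.read_camera("top"); fitcirc(s,"cushion",0.0245,"top")
plan([.657,-.03,0.14],-3.5)
E
```

```text
time_s: 25.43
tool_pos: [0.4014, 0.3063, 0.0175]
tool_rot: [-12.0, 90.0, -15.5]
force: [0.2, 0.5, -0.3]
grip_width: 0.0435
time_s: 25.93
tool_pos: [0.4027, 0.3073, 0.1402]
tool_rot: [16.8, 89.7, 13.2]
force: [0.3, -0.6, -0.8]
grip_width: 0.0435
0.0438740824948865
movement 0.65 centre [0.4015 0.3054] r 0.0223 inl 0.7 px [317. 265.]
[-0.  -0.8 -0.2]
cushion 0.88 centre [ 0.6596 -0.013 ] r 0.0322 inl 0.7 px [340. 246.]
cushion 0.3 centre [0.44   0.5673] r 0.0684 inl 0.66 px [358.  83.]
cushion 0.94 centre [ 0.6544 -0.0087] r 0.0319 inl 0.88 px [372. 156.]
t 26.2333 tcp [0.4005 0.3058 0.1364] curyaw -3.5 q7 -56.5 turn deg 0.0
shift [  -3.9 -319.3  276.7] rv [-0.001 -0.002  0.001] rows 10.1
```

View pics/w19.png

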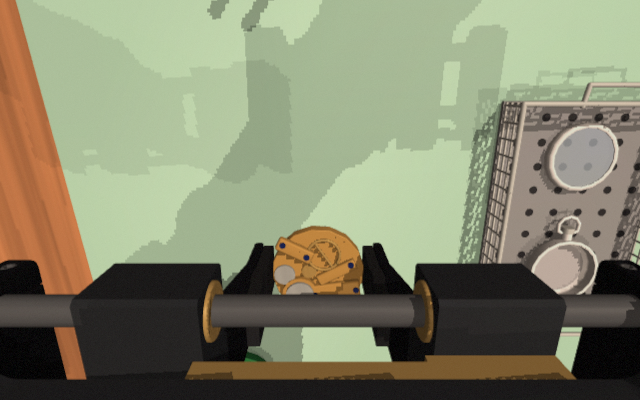

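```bash
python3 -m pendant '[[30,[-3,-18,15],[0,0,0]],[30,[-3,-44,36],[0,0,0]],[30,[-3,-74,60],[0,0,0]],[30,[-3,-104,85],[0,0,0]],[30,[-3,-134,110],[0,0,0]],[30,[-3,-164,134],[0,0,0]],[30,[-3,-194,159],[0,0,0]],[30,[-3,-224,184],[0,0,0]],[30,[-3,-254,208],[0,0,0]],[30,[-3,-284,233],[0,0,0]]]'
python3 -m pendant '[[30,[0,-28,22],[0,0,0]],[30,[0,-45,36],[0,0,0]],[30,[0,-55,44],[0,0,0]],[30,[0,-55,44],[0,0,0]],[30,[0,-55,44],[0,0,0]],[30,[0,-55,44],[0,0,0]]]'
python3 - <<'E'
from h import *
c=optics.read_camera("wrist"); cv2.imwrite("pics/w20.png",c["image"])
f=fitcirc(c,"cushion",0.0245)
f=fitcirc(c,"cushion",0.0)
fitcirc(c,"cover",0.0)
plan([.657,-.01,0.0425],-3.5)
E
```

```text
time_s: 27.07
tool_pos: [0.6164, 0.0067, 0.1391]
tool_rot: [-179.7, 89.9, 176.8]
force: [0.4, 1.0, -0.1]
grip_width: 0.0437
time_s: 27.57
tool_pos: [0.6557, -0.0461, 0.1404]
tool_rot: [132.3, 89.9, 129.0]
force: [0.6, 1.2, 0.5]
grip_width: 0.0435
cushion 0.77 centre [ 0.6568 -0.0093] r 0.0322 inl 1.0 px [317. 154.]
cushion 0.77 centre [ 0.6565 -0.0135] r 0.0352 inl 1.0 px [317. 154.]
cover 0.56 centre [ 0.4087 -0.1886] r 0.0261 inl 0.6 px [ 70. 353.]
t 27.7667 tcp [ 0.6563 -0.0475  0.1409] curyaw -3.4 q7 -20.1 turn deg -0.1
shift [98.4 37.5 -1.5] rv [0.002 0.    0.   ] rows 2.5
```

View pics/w20.png

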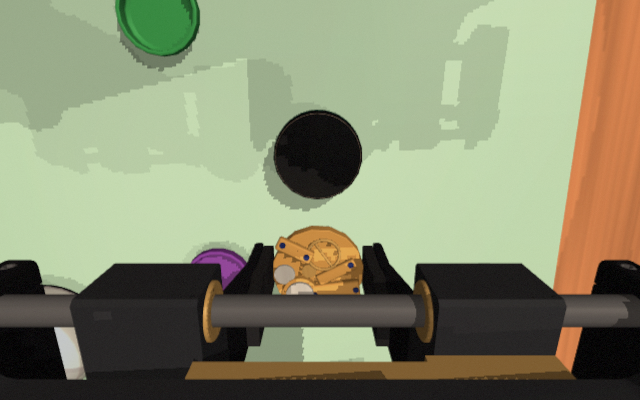

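```bash
python3 -m pendant '[[30,[10,12,0],[0,0,0]],[30,[25,25,0],[0,0,0]],[30,[45,38,0],[0,0,0]],[30,[65,38,0],[0,0,0]],[30,[78,38,0],[0,0,0]],[30,[84,38,0],[0,0,0]],[30,[84,38,0],[0,0,0]],[30,[84,38,0],[0,0,0]],[30,[84,38,0],[0,0,0]]]'
python3 - <<'E'
from h import *
c=optics.read_camera("wrist"); cv2.imwrite("pics/w21.png",c["image"])
fitcirc(c,"cushion",0.0245)
plan([.6568,-.009,0.0425],-3.5)
E
```

```text
time_s: 28.52
tool_pos: [0.66, -0.0116, 0.0577]
tool_rot: [0.4, 89.9, -3.2]
force: [-0.6, 0.1, -1.4]
grip_width: 0.0437
cushion 0.73 centre [ 0.6573 -0.0025] r 0.0296 inl 0.56 px [315. 218.]
t 28.6167 tcp [ 0.66   -0.0115  0.0578] curyaw -3.6 q7 -26.1 turn deg 0.1
shift [15.3  2.3 -3.4] rv [-0.002  0.002  0.   ] rows 0.4
```

View pics/w21.png

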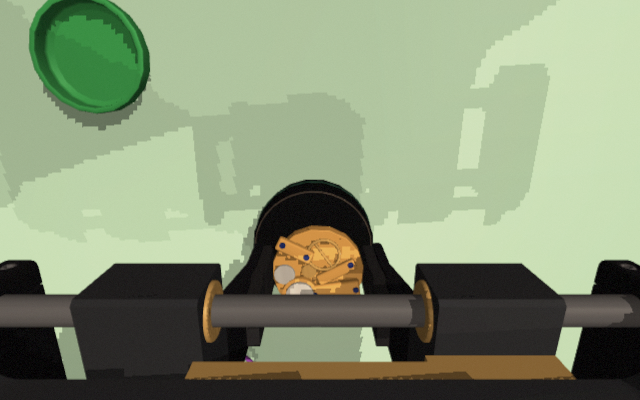

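```bash
python3 -m pendant '[[30,[4,2,-3],[0,0,0]],[30,[8,2,-3],[0,0,0]],[30,[11,2,-3],[0,0,0]],[30,[13,2,-3],[0,0,0]],[30,[14,2,-3],[0,0,0]],[30,[14,2,-3],[0,0,0]],[30,[14,2,-3],[0,0,0]]]'
python3 - <<'E'
from h import *
plan([.6568,-.009,0.0425],-3.5)
E
```

```text
time_s: 29.2
tool_pos: [0.6563, -0.0091, 0.0426]
tool_rot: [-99.5, 90.0, -103.1]
force: [-1.2, 0.4, 1.2]
grip_width: 0.0437
t 29.2 tcp [ 0.6563 -0.0091  0.0426] curyaw -3.5 q7 -26.7 turn deg 0.0
shift [0.1 0.2 0.5] rv [-0.001 -0.     0.   ] rows 0.0
```

```bash
python3 -m pendant '[[30,[0.5,0,0],[0,0,0]],[30,[1,0,0],[0,0,0]],[30,[1,0,0],[0,0,0]]]'
python3 -m pendant '[[48,[-0.5,0,0],[0,0,0]],[52,[-0.5,0,0],[0,0,0]],[58,[-0.5,0,0],[0,0,0]],[62,[-0.5,0,0],[0,0,0]],[62,[-0.5,0,0],[0,0,0]]]'
python3 -m pendant '[[62,[-15,0,0],[0,0,0]],[62,[-45,0,0],[0,0,0]],[62,[-80,0,0],[0,0,0]],[87,[-110,-20,0],[0,0,0]],[87,[-110,-45,0],[0,0,0]],[87,[-110,-45,0],[0,0,0]],[87,[-110,-45,0],[0,0,0]]]'
python3 - <<'E'
from h import *
c=optics.read_camera("wrist"); cv2.imwrite("pics/w22.png",c["image"])
fitcirc(c,"cushion",0.0245); fitcirc(c,"movement",0.031)
m=models.masks_of("wrist","movement")[0]["pixels"]; p=cloud(c,m); print(np.percentile(p[:,2],[5,50,95]))
plan([.405,-.20,0.17],-3.5)
E
```

```text
time_s: 29.45
tool_pos: [0.6563, -0.0091, 0.0425]
tool_rot: [-87.4, 90.0, -90.9]
force: [-3.8, -1.1, 6.6]
grip_width: 0.0435
time_s: 29.87
tool_pos: [0.6562, -0.0091, 0.0423]
tool_rot: [-157.2, 90.0, -160.7]
force: [-1.9, 0.1, 6.1]
grip_width: 0.0598
time_s: 30.45
tool_pos: [0.6531, -0.0566, 0.1523]
tool_rot: [-112.9, 89.9, -116.7]
force: [-0.4, 0.3, -0.1]
grip_width: 0.0805
cushion 0.63 centre [ 0.6568 -0.0099] r 0.0322 inl 1.0 px [319. 138.]
movement 0.69 centre [ 0.6553 -0.0112] r 0.0217 inl 0.93 px [317. 141.]
[0.03019786 0.03297917 0.03584499]
t 30.65 tcp [ 0.6528 -0.0525  0.1514] curyaw -3.4 q7 -19.4 turn deg -0.1
shift [ -18.4 -162.1 -238.6] rv [ 0.001 -0.002 -0.001] rows 6.9
```

View pics/w22.png

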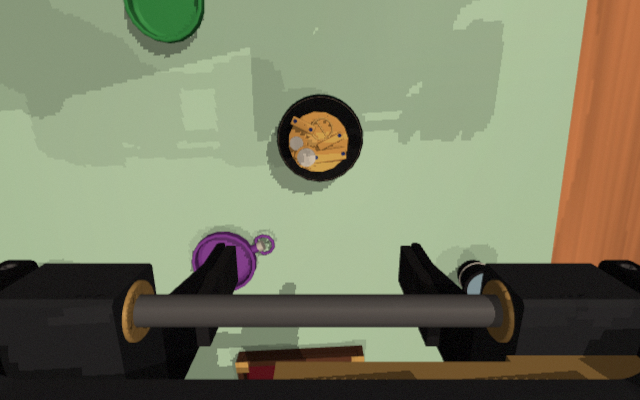

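```bash
python3 -m pendant '[[87,[-18,-162,-237],[0,0,0]],[87,[-18,-162,-237],[0,0,0]],[87,[-18,-162,-237],[0,0,0]],[87,[-18,-162,-237],[0,0,0]],[87,[-18,-162,-237],[0,0,0]],[87,[-18,-162,-237],[0,0,0]],[87,[-18,-162,-237],[0,0,0]],[87,[-18,-162,-237],[0,0,0]],[87,[-18,-162,-237],[0,0,0]],[87,[-18,-162,-237],[0,0,0]]]'
python3 - <<'E'
from h import *
c=optics.read_camera("wrist"); cv2.imwrite("pics/w23.png",c["image"])
fitcirc(c,"cover",0.0)
g=c["image"].max(2)
m=models.masks_of("wrist","cover")[0]["pixels"]
k=((g<60)&m).astype(np.uint8); n,lab,st,ce=cv2.connectedComponentsWithStats(k)
for i in range(1,n):
    if st[i,4]>60: print(st[i],ce[i],ray_at(c,*ce[i],.0625).round(4), np.median(cloud(c,lab==i),0).round(4))
plan([.405,-.16,0.14],-3.5)
E
```

```text
time_s: 31.48
tool_pos: [0.4074, -0.2003, 0.1701]
tool_rot: [-59.5, 90.0, -63.0]
force: [0.5, 0.9, -0.1]
grip_width: 0.0873
cover 0.87 centre [ 0.4039 -0.1655] r 0.0501 inl 1.0 px [312. 145.]
[300 141  24  26 484] [311.75619835 153.58677686] [ 0.405  -0.1603  0.0625] [ 0.4049 -0.1604  0.0622]
t 31.6333 tcp [ 0.4083 -0.1992  0.1699] curyaw -3.3 q7 22.0 turn deg -0.2
shift [30.  38.8 -5.6] rv [ 0.003  0.001 -0.002] rows 1.2
```

View pics/w23.png

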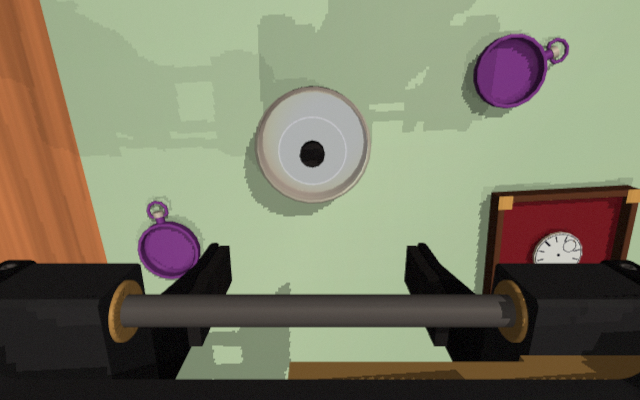

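```bash
python3 -m pendant '[[50,[30,39,-5],[0,0,0]],[50,[60,39,-5],[0,0,0]],[50,[80,39,-5],[0,0,0]],[50,[95,39,-5],[0,0,0]],[50,[100,39,-5],[0,0,0]],[50,[100,39,-5],[0,0,0]],[50,[100,39,-5],[0,0,0]]]' 30
python3 - <<'E'
from h import *
c=optics.read_camera("wrist"); cv2.imwrite("pics/w24.png",c["image"])
plan([.405,-.1603,0.066],-3.5)
E
```

```text
time_s: 32.22
tool_pos: [0.4054, -0.1608, 0.0704]
tool_rot: [69.4, 89.9, 65.9]
force: [0.1, 0.4, 0.3]
grip_width: 0.0525
t 32.2667 tcp [ 0.4056 -0.1614  0.0708] curyaw -3.5 q7 8.4 turn deg -0.0
shift [ 4.8  1.  -0.6] rv [ 0.     0.001 -0.001] rows 0.1
```

View pics/w24.png

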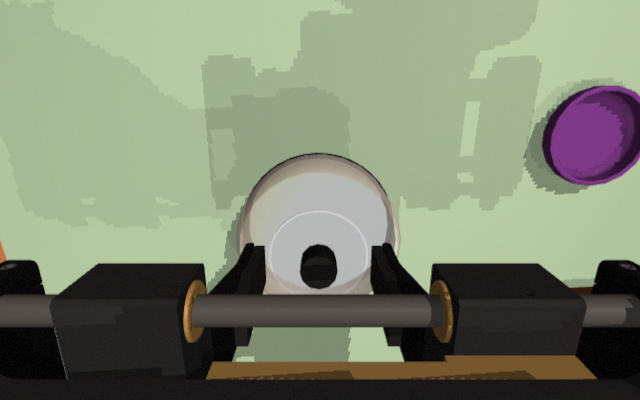

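Knob between the pads at (319,266). Lower, close, then lift.

```bash
python3 -m pendant '[[50,[4.5,1,-0.5],[0,0,0]],[50,[4.5,1,-0.5],[0,0,0]],[5,[4.5,1,-0.5],[0,0,0]],[5,[4.5,1,-0.5],[0,0,0]],[5,[4.5,1,-0.5],[0,0,0]],[5,[4.5,1,-0.5],[0,0,0]],[5,[4.5,1,-0.5],[0,0,0]],[5,[4.5,1,-0.5],[0,0,0]],[5,[4.5,1,-0.5],[0,0,0]],[5,[4.5,1,-0.5],[0,0,0]]]' 35
python3 - <<'E'
from h import *
plan([.405,-.1603,0.066],-3.5)
E
python3 -m pendant '[[5,[-10,0,0],[0,0,0]],[5,[-30,0,0],[0,0,0]],[5,[-55,0,0],[0,0,0]],[5,[-80,0,0],[0,0,0]],[5,[-80,0,0],[0,0,0]],[5,[-80,0,0],[0,0,0]]]'
python3 - <<'E'
from h import *
c=optics.read_camera("wrist"); cv2.imwrite("pics/w25.png",c["image"])
plan([.656,-.0105,0.145],-3.5)
E
```

```text
time_s: 33.1
tool_pos: [0.404, -0.1608, 0.0656]
tool_rot: [-35.5, 90.0, -39.0]
force: [0.4, -1.1, 1.2]
grip_width: 0.0165
t 33.1 tcp [ 0.404  -0.1608  0.0656] curyaw -3.6 q7 7.7 turn deg 0.1
shift [-0.4  0.6  1. ] rv [-0.001  0.     0.   ] rows 0.0
time_s: 33.6
tool_pos: [0.4044, -0.1616, 0.1464]
tool_rot: [-68.5, 89.8, -72.1]
force: [-0.0, -1.0, -1.1]
grip_width: 0.0166
t 33.65 tcp [ 0.4034 -0.161   0.1452] curyaw -3.6 q7 20.0 turn deg 0.1
shift [-1.000e-01  1.660e+02  2.427e+02] rv [-0.001 -0.001  0.001] rows 7.1
```

View pics/w25.png

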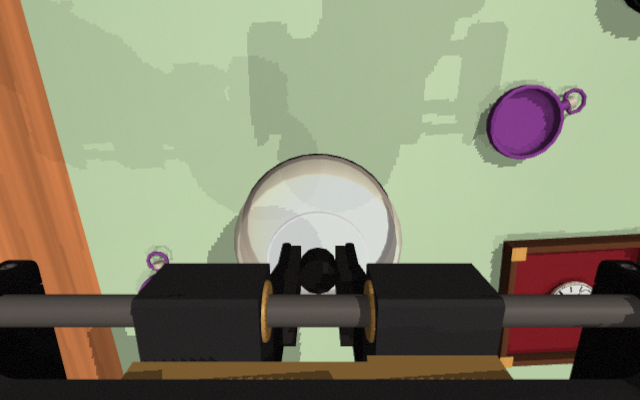

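```bash
python3 -m pendant '[[5,[0,10,15],[0,0,0]],[5,[0,26,38],[0,0,0]],[5,[0,46,67],[0,0,0]],[5,[0,66,97],[0,0,0]],[5,[0,86,126],[0,0,0]],[5,[0,106,155],[0,0,0]],[5,[0,126,184],[0,0,0]],[5,[0,146,213],[0,0,0]],[5,[0,160,234],[0,0,0]],[5,[0,166,243],[0,0,0]]]'
python3 -m pendant '[[5,[0,0,0],[0,0,0]],[5,[0,0,0],[0,0,0]],[5,[0,0,0],[0,0,0]],[5,[0,0,0],[0,0,0]]]'
python3 - <<'E'
from h import *
for n in ["wrist","scene"]:
    c=optics.read_camera(n); im=c["image"]
    if n=="scene": im=cv2.resize(im[180:300,280:420],None,fx=4,fy=4,interpolation=cv2.INTER_CUBIC)
    cv2.imwrite(f"pics/{n}26.png",im)
plan([.656,-.0105,0.0656],-3.5)
E
```

```text
time_s: 34.48
tool_pos: [0.6579, -0.0059, 0.1421]
tool_rot: [129.1, 89.7, 125.8]
force: [-1.3, 0.7, -0.8]
grip_width: 0.0165
time_s: 34.82
tool_pos: [0.6556, -0.0114, 0.1447]
tool_rot: [-147.3, 89.9, -150.9]
force: [-0.1, -0.5, -1.1]
grip_width: 0.0169
t 34.9167 tcp [ 0.656  -0.0115  0.1453] curyaw -3.6 q7 -25.5 turn deg 0.1
shift [79.7  1.1 -0.1] rv [-0.002 -0.     0.001] rows 1.9
```

View pics/wrist26.png

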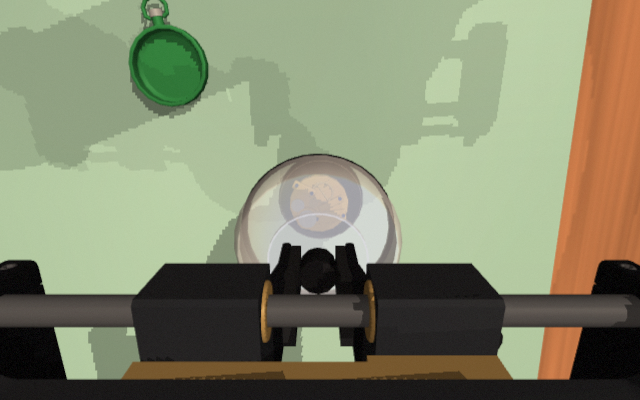

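View pics/scene26.png

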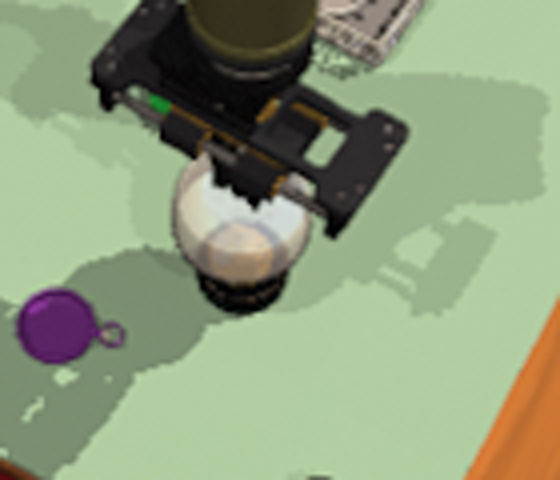

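```bash
python3 -m pendant '[[5,[12,1,0],[0,0,0]],[5,[30,1,0],[0,0,0]],[5,[48,1,0],[0,0,0]],[5,[60,1,0],[0,0,0]],[5,[68,1,0],[0,0,0]],[5,[72,1,0],[0,0,0]],[5,[74,1,0],[0,0,0]],[5,[74,1,0],[0,0,0]],[5,[74,1,0],[0,0,0]]]'
python3 - <<'E'
from h import *
plan([.656,-.0105,0.0656],-3.5)
E
```

```text
time_s: 35.67
tool_pos: [0.6573, -0.009, 0.0723]
tool_rot: [2.8, 89.9, -0.8]
force: [0.1, 0.3, -1.4]
grip_width: 0.0172
t 35.6667 tcp [ 0.6573 -0.009   0.0723] curyaw -3.6 q7 -27.8 turn deg 0.1
shift [ 6.7 -1.6 -1.2] rv [-0.001  0.001 -0.   ] rows 0.2
```

```bash
python3 -m pendant '[[5,[2,0,0],[0,0,0]],[5,[4,0,0],[0,0,0]],[5,[5.5,-0.5,0],[0,0,0]],[5,[6.5,-0.5,0],[0,0,0]],[5,[7,-0.5,0],[0,0,0]],[5,[7,-0.5,0],[0,0,0]],[5,[7,-0.5,0],[0,0,0]]]'
python3 - <<'E'
from h import *
plan([.656,-.0105,0.0656],-3.5)
E
```

```text
time_s: 36.25
tool_pos: [0.6569, -0.0097, 0.0657]
tool_rot: [-67.6, 90.0, -71.2]
force: [-2.5, -0.7, 4.7]
grip_width: 0.0169
t 36.25 tcp [ 0.6569 -0.0097  0.0657] curyaw -3.6 q7 -28.0 turn deg 0.1
shift [ 0.1 -0.9 -0.8] rv [-0.001  0.     0.001] rows 0.0
```

The cover has touched down: 4.7 N upward, at the same height as when I picked it up. I'll release it, lift and check.

```bash
python3 -m pendant '[[20,[0,0,0],[0,0,0]],[25,[0,0,0],[0,0,0]],[35,[0,0,0],[0,0,0]],[45,[0,0,0],[0,0,0]],[45,[0,0,0],[0,0,0]]]'
python3 -m pendant '[[45,[-10,0,0],[0,0,0]],[45,[-30,0,0],[0,0,0]],[45,[-70,-20,0],[0,0,0]],[45,[-110,-60,0],[0,0,0]],[45,[-110,-100,-30],[0,0,0]],[45,[-110,-100,-60],[0,0,0]],[45,[-110,-100,-60],[0,0,0]],[45,[-110,-100,-60],[0,0,0]]]'
python3 - <<'E'
from h import *
c=optics.read_camera("wrist"); cv2.imwrite("pics/w27.png",c["image"])
fitcirc(c,"cover",0.0)
m=models.masks_of("wrist","cover")[0]["pixels"]; p=cloud(c,m)
q=p[(p[:,2]>.041)&(p[:,2]<.05)]; print("cover top plane z=ax+by+c",np.linalg.lstsq(np.c_[q[:,:2]-q[:,:2].mean(0),np.ones(len(q))],q[:,2],rcond=None)[0],len(q))
plan([.45,-.25,0.25])
E
```

```text
time_s: 36.67
tool_pos: [0.6567, -0.0097, 0.0643]
tool_rot: [-170.2, 90.0, -173.7]
force: [0.4, -0.6, 0.4]
grip_width: 0.0373
time_s: 37.33
tool_pos: [0.5888, -0.109, 0.175]
tool_rot: [-104.8, 89.8, -108.7]
force: [-0.1, -0.7, -0.0]
grip_width: 0.0451
cover 0.84 centre [ 0.6606 -0.0094] r 0.0512 inl 0.85 px [397.  60.]
cover top plane z=ax+by+c [ 0.00174978 -0.00160179  0.04448428] 7863
t 37.4833 tcp [ 0.5915 -0.1044  0.1752] curyaw -3.5 q7 -14.3 turn deg 0.0
shift [ -75.1 -153.8 -132.3] rv [ 0.     0.001 -0.001] rows 5.2
```

View pics/w27.png

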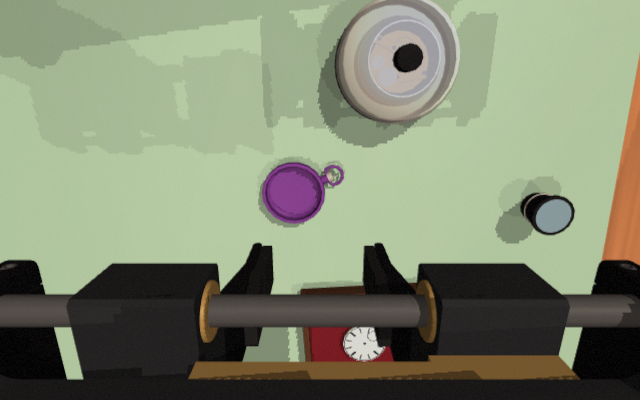

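```bash
python3 -m pendant '[[45,[-75,-200,-130],[0,0,0]],[45,[-75,-200,-130],[0,0,0]],[45,[-75,-200,-130],[0,0,0]],[45,[-75,-200,-130],[0,0,0]],[45,[-75,-200,-130],[0,0,0]],[45,[-75,-200,-130],[0,0,0]],[45,[-75,-200,-130],[0,0,0]],[45,[-75,-200,-130],[0,0,0]],[45,[-75,-200,-130],[0,0,0]]]'
python3 - <<'E'
from h import *
c=optics.read_camera("top"); cv2.imwrite("pics/top28.png",c["image"])
for l in ["loupe","driver_stand","case","bezel"]:
    for m in models.masks_of("top",l)[:6]:
        p=cloud(c,m["pixels"]); print(l,round(m["confidence"],2),np.median(p,0).round(4))
c=optics.read_camera("scene"); cv2.imwrite("pics/scene28.png",cv2.resize(c["image"][120:360,230:430],(700,600) if 0 else (500,600),interpolation=cv2.INTER_CUBIC))
E
```

```text
time_s: 38.23
tool_pos: [0.45, -0.2959, 0.2498]
tool_rot: [37.6, 89.9, 34.2]
force: [0.8, 0.3, -0.6]
grip_width: 0.045
loupe 0.63 [ 0.7864 -0.1399  0.0298]
driver_stand 0.97 [0.4203 0.5272 0.0386]
case 0.89 [ 0.2631 -0.2502  0.0057]
case 0.77 [0.3178 0.1333 0.0054]
case 0.74 [0.5521 0.0957 0.0048]
case 0.58 [ 0.5677 -0.1118  0.0054]
case 0.57 [0.6032 0.2349 0.0111]
bezel 0.84 [0.6069 0.3278 0.013 ]
```

View pics/top28.png

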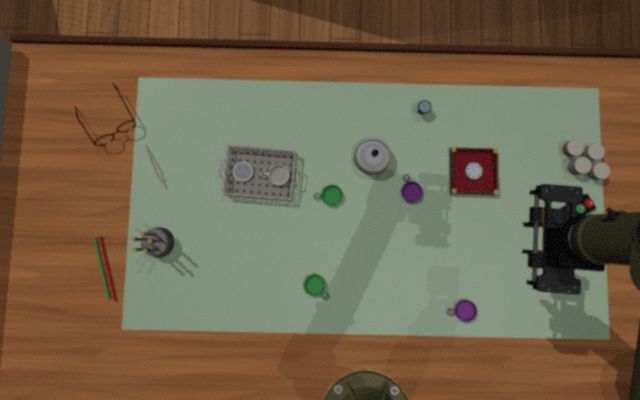

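View pics/scene28.png

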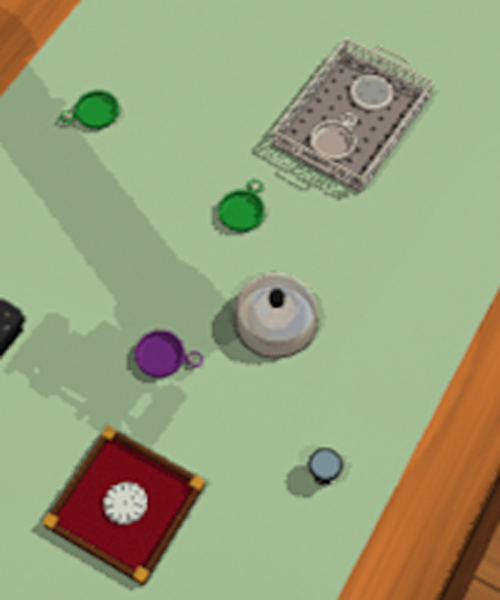

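The final pictures show the case and bezel in the basket, the dial in the middle of the tray and the cover standing over the cushion. The bystanders and look-alikes haven't moved, so I'll hand in.

```bash
python3 -c "
from cell import env; print(env.sign_off())"
```

```text
the job is handed in; nothing more can be done
None
```

The job is done and handed in after about 38 s of robot time, in the order asked. Sign-off gives no verdict, so these results are my own checks.

- **Case and bezel:** both lie flat and right way up in the basket, side by side, with the case's bow turned to the middle. The bezel's glass reads 13–14 mm above the bench, which fits it lying flat on the 6 mm floor. While carried, the bezel read about 52 mm across the jaws rather than 54 mm.
- **Dial:** it lies face up near the middle of the felt-lined tray. I opened the fingers only once a light contact force showed it was down.
- **Movement:** it sits bridges up on the cushion, about 2 mm off centre by the camera. It was also set down until contact before release.
- **Cover:** it stands over the cushion and movement. Its top measured level to about 0.2 % slope at about 44.5 mm, against the nominal 45 mm.
- **Bystanders:** the loupe, the screwdriver stand and the four green and purple look-alikes were where they started, to within about 2 mm.

No check failed. The only disagreements were small ones of 2–5 mm between the cameras, which I settled with the wrist camera.

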